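Charge the test sieve with washed stones using the flat scoop, and lid it

TASK

Get the sieve ready for the shaker: with the flat scoop that lies in the sample pan, scoop up all five stones and tip them into the sieve from close above its rim - never take a stone with the fingers. Lay the empty scoop back down flat in the pan and put the lid fully home and level on the sieve. Leave the sieve standing where it is and do not push the wash bottle, the mortar or the tins about.

Things in the scene. Friction and masses are not known exactly. Their poses are not given: they have to be found in the camera images.
- pan: Open sheet-steel sample pan on the drain table; fixed. Flat inner floor 300 mm long (pan x) by 118 mm wide (pan y), 3 mm above the table; walls 2 mm thick, rim 44 mm above the table, side walls upright, end walls flared outwards by 0.15 rad. Origin: on the table under the pan's middle; x points from the end where the scoop starts to the end where the stones lie, z up.
- scoop_grip (a point): Flat aluminium hand scoop, 0.26 kg, loose, lying level in the pan, nose towards the stones: middle of its black non-slip rubber grip, a bar 24 mm wide (y, flat sides), 24 mm thick, 110 mm long, rising backwards at 0.4 rad; pinch it across y from above. x points to the nose, z up (square to the bowl floor). The bowl's front lip lies 195.9 mm ahead (+x) and, like its flat underside, 71.9 mm below.
- scoop_bowl (a point): Middle of the bowl's inner floor, 70 mm behind the front lip, 65 mm ahead of the back wall, 2.4 mm above the underside; axes as scoop_grip. Bowl 135 mm long, 104 mm wide outside (7 mm free each side in the pan), floor 2.4 mm thick thinned to a 0.6 mm lip over the front 22 mm; back wall 52 mm high, sides falling from 52 mm at the back to 12 mm at the front; front open.
- sieve: Round steel test sieve on its receiver (one piece), 0.95 kg, loose, on the bench left of the drain table; open at the top. 206 mm across, 197 mm inside, rim 98 mm above its foot; wire mesh deck 36 mm above the foot. Origin: middle of its foot on the bench top, about 5 mm above the drain table. z up.
- sieve_rim (a point): Centre of the sieve's open mouth, level with its rim, 98 mm above its foot. On the way from the pan to the sieve stands the drain table's side wall; its upper edge is 135 mm above the drain table, and all that is carried across must pass over it.
- lid_knob (a point): Lid of the sieve, lying on the bench, 0.18 to 0.29 kg: steel disc 207 mm across, 3 mm thick, with a bevelled plug below it, 188 mm across, 10 mm deep, that drops inside the sieve's rim (4 mm play all round). This point: centre of its round dark knob (33 mm across, 24 mm high), 38.5 mm above the plug's underside, 28.5 mm above the disc's underside; 126.5 mm above the sieve's foot when home.
- bottle_wash: White squeeze bottle, 54 mm across, 158 mm high, standing on the drain table; bystander. Origin under its middle.
- mortar_b: White porcelain mortar with its pestle standing in it, 79 mm across, 84 mm high; bystander. Origin under its middle.
- tin_a: Round moisture tin with its lid on, 57 mm across, 38 mm high, alone on the near part of the bench; bystander. Origin under its middle.
- stone_0_c (a point): Water-worn grey-brown stone, about 44 x 38 x 30 mm, 45 to 95 g; point at its centre, about 15 mm above whatever it lies on. Five alike stones lie loose in the pan ahead of the scoop, not stacked; they may roll or slide. To be moved with the scoop, not with the fingers.
- stone_1_c (a point): Water-worn grey-brown stone, about 40 x 37 x 31 mm, 45 to 95 g; point at its centre, about 15 mm above whatever it lies on. Five alike stones lie loose in the pan ahead of the scoop, not stacked; they may roll or slide. To be moved with the scoop, not with the fingers.
- stone_2_c (a point): Water-worn grey-brown stone, about 42 x 36 x 30 mm, 45 to 95 g; point at its centre, about 15 mm above whatever it lies on. Five alike stones lie loose in the pan ahead of the scoop, not stacked; they may roll or slide. To be moved with the scoop, not with the fingers.
- stone_3_c (a point): Water-worn grey-brown stone, about 39 x 35 x 28 mm, 45 to 95 g; point at its centre, about 15 mm above whatever it lies on. Five alike stones lie loose in the pan ahead of the scoop, not stacked; they may roll or slide. To be moved with the scoop, not with the fingers.
- stone_4_c (a point): Water-worn grey-brown stone, about 43 x 37 x 31 mm, 45 to 95 g; point at its centre, about 15 mm above whatever it lies on. Five alike stones lie loose in the pan ahead of the scoop, not stacked; they may roll or slide. To be moved with the scoop, not with the fingers.
There are look-alikes about, which are no part of the job. Leave any turquoise look-alike of the part that bears stone_0_c alone.

How it is judged:
By the outcome, as a careful person would: the job done as asked, in the order asked, and still so for the second after the job is handed in, with the robot touching nothing.
It also fails if it takes over 72 s, if anything falls off the work surface, if the arm or the gripper's body presses on something with over 40 N, if the wrist force passes 120 N, or if a joint passes its speed limit or range.

ROBOT

A 7-joint arm with a two-finger parallel gripper is mounted at the origin on a cart in front of the work surface, level with it; the furniture and walls round the work are solid. World frame = base frame: x ahead of the robot, y to its left, z up, the work surface at z = 0. Lengths are in m, angles in rad, forces in N, time in s.
With the tool pointing down it reaches from about 0.4 to 0.925 m from the base axis. Payload 5.6 kg.
Tool frame: the origin (TCP) lies at the very end of the fingers, on their centre line; the grasp point (between the pads) lies ctrl.pinch_z behind it (ctrl.pinch_z is the distance from the TCP to the grasp point, in m); z points along the fingers, y is the direction in which the jaws open and shut (so a half turn about z gives the same grasp; the last joint's range is limited). The gripper opens to 85 mm and grips with 20 to 120 N. Pads are 22 mm wide; open, the fingers measure 114 mm over their backs; the gripper's body (76 mm by 85 mm) begins 54 mm behind the grasp point. The pads swing forward as they close: fully open they stand 13 mm farther back than shut.
Start: joints at [1.14, 0.468, -0.012, 1.603, 0.006, 1.071, -0.056], TCP at [0.246, -0.602, 0.231] pointing down, gripper open.
Joint ranges: [-2.53, 2.53], [-0.31, 2.02], [-1.57, 1.55], [0.28, 2.44], [-1.29, 4.43], [0.15, 1.84], [-2.92, 2.92]. Speed limits (rad/s): [2.57, 2.57, 3.14, 3.14, 3.14, 3.14, 3.14].

INTERFACE

Orientations are given as a unit quaternion [w, x, y, z].
In Python, from plant import sensors, cams, ctrl, finder gives the robot as it stands. The module is installed in compiled form; this text tells all that it offers.
- The arm moves only by the tool carry_out, never from a script. Its argument "steps" is a list of rows, each a list of 4 numbers: the shift along the tool's x, y, z in cm, then the turn about the tool's z in degrees. A call has 1 to 8 rows; each row shifts and turns the commanded pose from where the row before left it, along the tool's axes as they then stand; what a row does not reach is not made up. A row lasts 1/8 s, in which the tool goes at most 62.5 mm and 10.7 degrees, less where a joint would pass 70% of its speed; a pose out of reach is approached as far as the arm can. A call is refused whole if a number of a shift passes 6.25 or a number of a turn 10.7, either way. A call with a gripper value outside its range is refused whole. "claw" is the opening, from 0 (shut) to 1 (fully open), set as the call begins (left out, the last holds). The fingers move at their own pace and stop on an object; "newtons" is the grip in N (left out, the last holds). Time passes only in rows, so rows that do not move let the fingers close. It gives the time, the measured TCP pose, the force and the opening at its end, in the units of the state.
- sensors.sense(): the state, without advancing time (a new reading comes with each control period).
- cams.snapshot(name): name is "side" or "top" or "wrist"; returns the picture (384x512x3 uint8, red, green, blue); there is no depth.
- cams.camera_params(name): a dict with "intrinsics" (3x3 intrinsics, pixels), "extrinsics" (4x4, takes a point from camera to world coordinates). Camera axes: x right, y down, z forward; pixel columns grow to the right and rows downward; lengths in m; the calibration is good to about 2 mm. A picture is of the moment at which its call begins: read the wrist's pose just before it. camera_params takes no time and is no camera call; for the wrist camera it gives the pose at the moment of the call.
- ctrl.close_job(): hands the job in, once; it reports no verdict.
Trained networks look in the newest picture that a camera, given by its name, has taken for a name from the list of things; names that differ only in an ending like _2 or _b are one class to them, and where a whole thing is asked for, a point or a joint stands for the part that bears it (a point fixed in the world has none). Each returns a list of dicts, best first, with "p" (0 to 1); they miss things now and then, are a little off and sometimes report something else, mostly with a low value. They report only what shows in the picture. A call takes as long as a camera call. They do not tell look-alikes from the thing itself.
- finder.recognise(label, camera): "centre" ([x, y, z] in m, in the coordinates of the camera as it stood for that picture, good to about 4 mm: the middle of the surface that is visible of it).
- finder.masks_of(label, camera): "mask" (384x512 bool, what is visible of it).
- finder.pinpoint(label, camera): "centre" ([x, y, z] in m, in the coordinates of the camera as it stood for that picture, good to about 4 mm: a listed point, or the origin of a listed thing).
The state is a dict: "t": time; "q": joint angles; "joint_vel": joint speeds; "joint_torque": joint torques, N m; "position": TCP position; "tcp_rot": TCP orientation; "force": force on the tool from outside, world axes, zero at the start; "moment": the same for the moment, N m; "width": finger opening in m.
Only numpy, scipy, OpenCV 4.12 (cv2) and the standard library are available. Lean on these libraries where they do the work, as an engineer would, in place of code of your own. Each camera call takes 0.05 s, during which the arm holds its last target.

## Working session

There is one attempt and no reset: what is moved stays moved. The work goes in short steps, Python scripts to look and compute and a tool call to move; the robot and the scene stay as the last step left them, time stands still between calls to the robot, and variables do not carry over. Pictures are saved under pics/ and viewed, and the job is handed in when it is done.

Besides the shell and the picture viewer there is one more tool, called after "Emit:" as name(argument=value, ...), one argument or row to a line, values as JSON. carry_out: Moves the arm, as the interface text tells. Its arguments: {"type":"object","properties":{"steps":{"type":"array"},"claw":{"type":"number"},"newtons":{"type":"number"}},"required":["steps"]}

```bash
ls; mkdir -p pics
cat > h.py <<'E'
import numpy as np, cv2
from plant import sensors, cams, ctrl, finder
from scipy.spatial.transform import Rotation as R
def st():
    s=sensors.sense(); return s
def snap(n,f):
    im=cams.snapshot(n); cv2.imwrite('pics/'+f,cv2.cvtColor(im,cv2.COLOR_RGB2BGR)); return im
def w(c,cam):
    E=np.array(cams.camera_params(cam)['extrinsics']); return E[:3,:3]@np.array(c)+E[:3,3]
def pr(p,cam):
    P=cams.camera_params(cam);E=np.array(P['extrinsics']);K=np.array(P['intrinsics'])
    c=E[:3,:3].T@(np.array(p)-E[:3,3]);u=K@c;return u[:2]/u[2]
def find(l,cam,kind='pinpoint',n=3):
    out=[]
    for d in getattr(finder,kind)(l,cam)[:n]:
        p=w(d['centre'],cam); out.append(p); print(l,cam,round(d['p'],2),p.round(4),pr(p,cam).round())
    return out
E
python3 - <<'E'
from h import *
s=st();print({k:np.round(v,3) for k,v in s.items()},ctrl.pinch_z)
for c in['side','top','wrist']:
    snap(c,c+'0.png');P=cams.camera_params(c);print(c,np.round(P['intrinsics'],1).tolist(),np.round(P['extrinsics'],3).tolist())
E
```

```text
pics
{'t': np.float64(0.0), 'q': array([ 1.14 ,  0.468, -0.012,  1.604,  0.006,  1.071, -0.056]), 'joint_vel': array([-0.001,  0.001,  0.001, -0.002,  0.   ,  0.001, -0.001]), 'joint_torque': array([ 1.0000e-03, -5.3238e+01,  2.1000e-02, -2.5130e+01,  1.1000e-02,
        8.0000e-03, -0.0000e+00]), 'position': array([ 0.246, -0.601,  0.23 ]), 'tcp_rot': array([-0.001,  0.981,  0.193, -0.   ]), 'force': array([ 0.655,  0.1  , -0.179]), 'moment': array([-0.017, -0.02 , -0.002]), 'width': np.float64(0.085)} 0.0187
side [[458.9, 0.0, 256.9], [0.0, 458.9, 195.7], [0.0, 0.0, 1.0]] [[-0.82, -0.378, 0.431, -0.172], [-0.573, 0.517, -0.636, 1.016], [0.017, -0.768, -0.641, 1.135], [0.0, 0.0, 0.0, 1.0]]
top [[363.9, 0.0, 253.5], [0.0, 363.9, 195.6], [0.0, 0.0, 1.0]] [[0.008, -0.987, 0.161, 0.386], [-1.0, -0.007, 0.006, -0.019], [-0.005, -0.162, -0.987, 1.127], [0.0, 0.0, 0.0, 1.0]]
wrist [[278.3, 0.0, 253.0], [0.0, 278.3, 192.0], [0.0, 0.0, 1.0]] [[0.378, -0.886, -0.27, 0.315], [-0.926, -0.361, -0.11, -0.574], [-0.0, 0.292, -0.957, 0.374], [0.0, 0.0, 0.0, 1.0]]
```

View pics/top0.png

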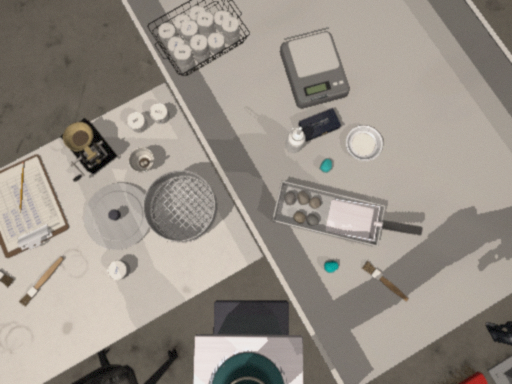

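View pics/side0.png

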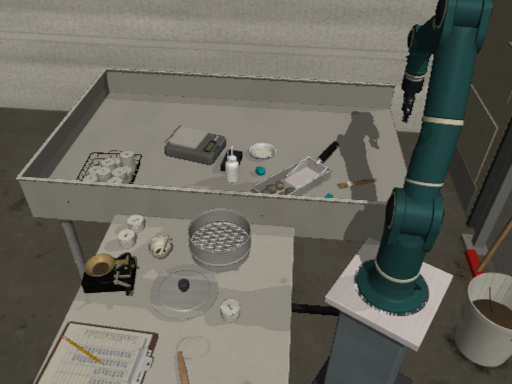

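View pics/wrist0.png

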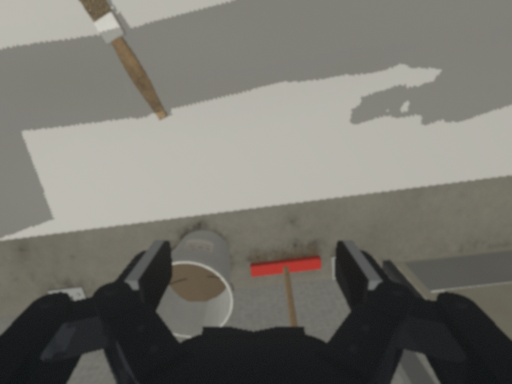

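Run:
```python
from h import *
for c in['top','side']:
    cams.snapshot(c)
    for l in['pan','scoop_grip','scoop_bowl','sieve','sieve_rim','lid_knob','bottle_wash','mortar_b','tin_a']: find(l,c,n=3 if l in('tin_a',) else 2)
    find('stone_0_c',c,n=8)
print(st()['t'])
im=cv2.imread('pics/top0.png')
cv2.imwrite('pics/crop1.png',cv2.resize(im[150:260,250:440],None,fx=4,fy=4,interpolation=cv2.INTER_CUBIC))
```

```text
pan top 0.6 [ 5.134e-01 -2.391e-01  4.000e-04] [326. 214.]
scoop_grip top 0.88 [ 0.4672 -0.4317  0.0783] [399. 228.]
scoop_bowl top 0.58 [ 0.496  -0.3142  0.008 ] [351. 220.]
sieve top 0.83 [0.526  0.2017 0.0018] [185. 209.]
sieve_rim top 0.71 [ 0.5456 -0.1989  0.0144] [314. 203.]
sieve_rim top 0.6 [0.5272 0.204  0.1035] [177. 204.]
lid_knob top 0.94 [0.5048 0.4053 0.0457] [114. 214.]
bottle_wash top 0.69 [ 0.7354 -0.1387  0.0028] [293. 145.]
mortar_b top 0.67 [0.6696 0.3328 0.0036] [145. 164.]
tin_a top 0.69 [0.3419 0.3858 0.0037] [122. 269.]
tin_a top 0.67 [ 0.5625 -0.1674  0.0164] [304. 198.]
stone_0_c top 0.65 [ 0.3534 -0.2484  0.0095] [331. 267.]
stone_0_c top 0.6 [ 0.6629 -0.2393  0.0141] [326. 166.]
stone_0_c top 0.57 [ 0.5603 -0.167   0.0143] [304. 198.]
pan side 0.97 [ 0.5148 -0.238   0.0027] [291. 186.]
pan side 0.28 [ 0.5624 -0.1275  0.0196] [266. 192.]
scoop_grip side 0.9 [ 0.4667 -0.4367  0.0734] [328. 152.]
scoop_bowl side 0.89 [ 0.498  -0.3152  0.0041] [305. 178.]
scoop_bowl side 0.23 [ 0.5638 -0.1266  0.0194] [265. 192.]
sieve side 0.95 [0.5265 0.2019 0.0041] [219. 250.]
sieve side 0.22 [0.523  0.1941 0.1022] [221. 228.]
sieve_rim side 0.82 [0.5233 0.1933 0.1041] [221. 228.]
lid_knob side 0.57 [0.5036 0.4062 0.0444] [182. 285.]
bottle_wash side 0.91 [ 0.7377 -0.1412  0.0012] [232. 178.]
bottle_wash side 0.18 [0.6675 0.3298 0.0076] [162. 254.]
mortar_b side 0.57 [0.6713 0.3282 0.0054] [161. 254.]
tin_a side 0.63 [0.3406 0.3868 0.0052] [230. 315.]
stone_0_c side 0.65 [ 0.6695 -0.2388  0.0154] [259. 169.]
stone_0_c side 0.55 [ 0.5636 -0.1645  0.0135] [271. 189.]
stone_0_c side 0.46 [ 0.3517 -0.2512  0.0148] [330. 198.]
1.25
```

View pics/crop1.png

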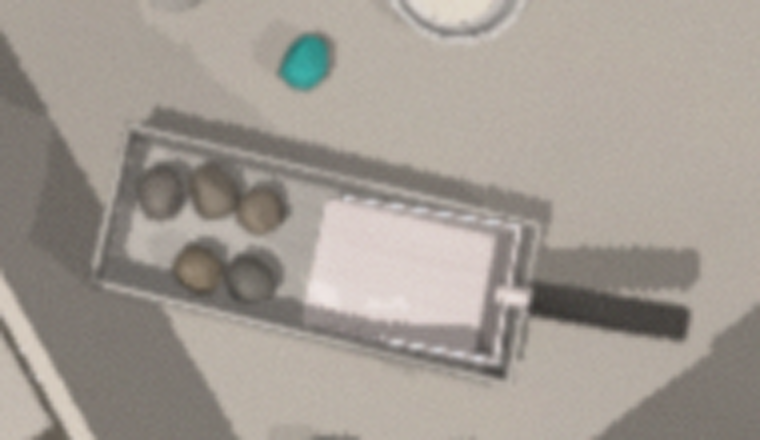

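```bash
cat >> h.py <<'E'
def unp(uv,cam,z):
    P=cams.camera_params(cam);E=np.array(P['extrinsics']);K=np.array(P['intrinsics'])
    d=E[:3,:3]@np.linalg.inv(K)@np.array([uv[0],uv[1],1.]);t=(z-E[2,3])/d[2];return E[:3,3]+t*d
def pose():
    s=st();r=R.from_quat(np.roll(s['tcp_rot'],-1)).as_matrix();return np.array(s['position']),r,np.arctan2(r[1,0],r[0,0]),s
def plan(xyz,yaw=None):
    p,r,y,s=pose(); d=np.array(xyz)-p
    print('t',round(float(s['t']),2),'tcp',p.round(4),'yaw',round(np.degrees(y),2),'tilt',np.degrees(np.arccos(-r[2,2])).round(2),'w',round(float(s['width']),4),'F',np.round(s['force'],1))
    print('delta tool cm (before turn)',(r.T@d*100).round(2), 'turn deg',None if yaw is None else round(np.degrees(y)-yaw,2))
    if yaw is not None:
        a=np.radians(yaw);r2=np.array([[np.cos(a),np.sin(a),0],[np.sin(a),-np.cos(a),0],[0,0,-1]]);print(' after turn',(r2.T@d*100).round(2))
E
python3 - <<'E'
from h import *
c=[(283.75,181.25),(385,206.25),(274.25,220.75),(376.25,243.75)]
q=[unp(u,'top',0.044) for u in c]
for a in q: print(a.round(4))
print(np.mean(q,0).round(4))
for a,b in((0,1),(2,3)):
    d=q[a]-q[b];print(np.degrees(np.arctan2(d[1],d[0])),np.linalg.norm(d))
plan([0.467,-0.434,0.18],76)
E
```

```text
[ 0.6078 -0.1038  0.044 ]
[ 0.5334 -0.4067  0.044 ]
[ 0.4875 -0.0748  0.044 ]
[ 0.4217 -0.3753  0.044 ]
[ 0.5126 -0.2401  0.044 ]
76.20103732150977 0.31189387223841586
77.65714560481797 0.3076265038479992
t 1.25 tcp [ 0.2458 -0.6018  0.2313] yaw 22.21 tilt 0.0 w 0.0855 F [ 0.6 -0.6  0.4]
delta tool cm (before turn) [26.82 -7.17  5.13] turn deg -53.79
 after turn [21.63 17.41  5.13]
```

Emit:
carry_out(
  steps=[
    [0, 0, 0, -10.7],
    [0, 0, 0, -10.7],
    [0, 0, 0, -10.7],
    [0, 0, 0, -10.7],
    [0, 0, 0, -10.7],
    [4.3, 3.5, 0.5, 0],
    [4.3, 3.5, 0.5, 0],
    [4.3, 3.5, 0.5, 0],
  ],
  claw=1,
)

```text
t: 2.25
position: [0.3804, -0.5018, 0.2163]
tcp_rot: [0.0, 0.79, 0.613, -0.0]
force: [0.2, 0.2, 0.8]
width: 0.0855
```

Emit:
carry_out(
  steps=[
    [4.3, 3.5, 0.5, 0],
    [4.3, 3.5, 0.5, 0],
    [0, 0, 0, 0],
  ],
)

```text
t: 2.62
position: [0.4733, -0.4312, 0.206]
tcp_rot: [-0.0, 0.787, 0.617, 0.002]
force: [-0.1, -0.5, 0.5]
width: 0.0853
```

Run:
```python
from h import *
plan([0.467,-0.434,0.18],76.5)
snap('wrist','w1.png')
find('scoop_grip','wrist');find('scoop_bowl','wrist');find('stone_0_c','wrist',n=8);find('pan','wrist')
```

```text
t 2.62 tcp [ 0.4733 -0.4312  0.206 ] yaw 76.25 tilt 0.2 w 0.0853 F [-0.1 -0.5  0.5]
delta tool cm (before turn) [-0.42 -0.55  2.6 ] turn deg -0.25
 after turn [-0.41 -0.54  2.6 ]
scoop_grip wrist 0.56 [ 0.4648 -0.4399  0.0754] [250. 187.]
scoop_bowl wrist 0.56 [ 0.4921 -0.3208  0.0037] [248.  65.]
stone_0_c wrist 0.84 [ 0.3537 -0.2521  0.0132] [107.  31.]
```

View pics/w1.png

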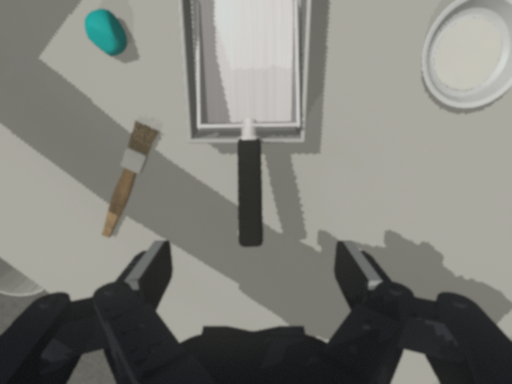

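Run:
```python
from h import *
im=cv2.imread('pics/w1.png')
# bar centerline
g=im.sum(2)
for v in(145,160,175,190,205,220,235):
    row=g[v,225:280]; k=np.where(row<200)[0]+225; print(v,k.min(),k.max(),end=' | ')
f=unp((249.5,141),'wrist',0.0535+0.011);b=unp((250.5,243),'wrist',0.0963+.011)
print(f,b,(f+b)/2,np.degrees(np.arctan2(*(f-b)[1::-1])))
# pan walls
l=[unp(u,'wrist',0.044) for u in((191.,138),(182.5,10))];r=[unp(u,'wrist',.044) for u in((304,138),(310.5,10))]
for a in(l,r):
    d=a[1]-a[0];print(a[0].round(4),a[1].round(4),np.degrees(np.arctan2(d[1],d[0])))
cv2.imwrite('pics/crop2.png',cv2.resize(im[0:150,170:330],None,fx=4,fy=4,interpolation=cv2.INTER_CUBIC))
```

```text
145 239 259 | 160 239 259 | 175 239 259 | 190 239 260 | 205 239 260 | 220 239 260 | 235 240 261 | [ 0.47416179 -0.39795791  0.0645    ] [ 0.4521318  -0.48781438  0.1073    ] [ 0.46314679 -0.44288614  0.0859    ] 76.22458411889573
[ 0.4127 -0.3812  0.044 ] [ 0.4427 -0.2641  0.044 ] 75.63623840571941
[ 0.5314 -0.4119  0.044 ] [ 0.5613 -0.2947  0.044 ] 75.65827758358975
```

View pics/crop2.png

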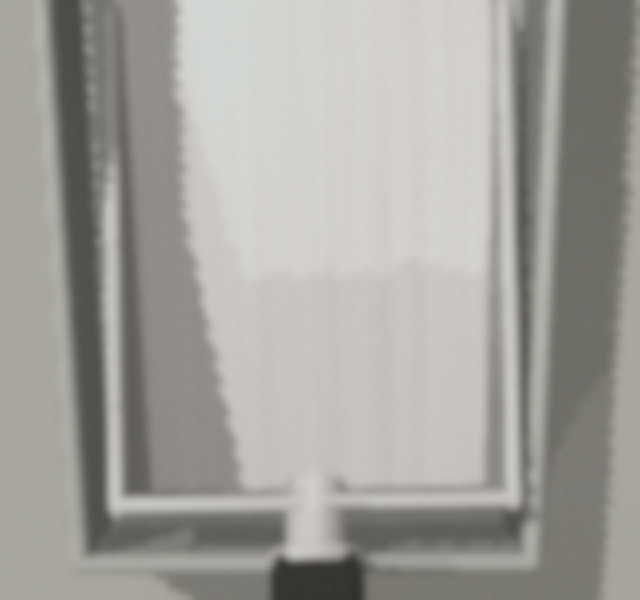

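Run:
```python
from h import *
plan([0.465,-0.438,0.056],76.25)
```

```text
t 2.88 tcp [ 0.4668 -0.4382  0.2063] yaw 75.55 tilt 0.06 w 0.0853 F [-0.2 -0.3  0. ]
delta tool cm (before turn) [-1.000e-02 -1.800e-01  1.503e+01] turn deg -0.7
 after turn [-0.02 -0.18 15.03]
```

Run:
```python
from h import *
im=snap('wrist','w2.png')
find('scoop_grip','wrist');find('scoop_bowl','wrist')
g=im.astype(int).sum(2)
rows=np.arange(100,260);c=[]
for v in rows:
    k=np.where(g[v,225:285]<200)[0]+225
    if 15<len(k)<30: c.append((k.mean(),v,len(k)))
c=np.array(c);print(c[0],c[-1])
f=unp(c[0][:2],'wrist',0.0535+0.011);b=unp(c[-1][:2],'wrist',0.0963+.011)
print(f,b,(f+b)/2,np.degrees(np.arctan2(*(f-b)[1::-1])))
plan([0.4685,-0.4345,0.056],76.5)
```

```text
scoop_grip wrist 0.74 [ 0.4728 -0.4351  0.0771] [257. 179.]
[254.16666667 132.          18.        ] [255.5 236.   18. ]
[ 0.48147535 -0.38991946  0.0645    ] [ 0.45917283 -0.4813291   0.1073    ] [ 0.47032409 -0.43562428  0.0859    ] 76.2886114054546
t 3.02 tcp [ 0.4673 -0.4377  0.2064] yaw 75.58 tilt 0.03 w 0.0855 F [-0.3 -0.2  0.2]
delta tool cm (before turn) [ 0.35  0.04 15.04] turn deg -0.92
 after turn [ 0.34  0.04 15.04]
```

View pics/w2.png

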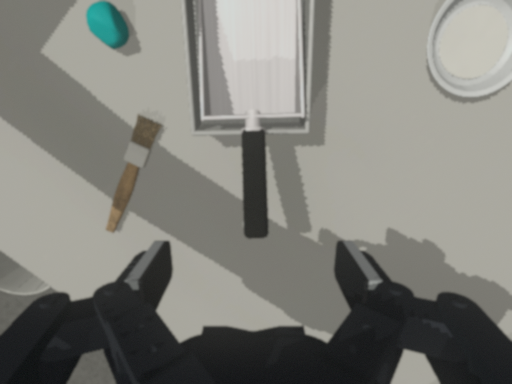

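Emit:
carry_out(
  steps=[
    [0.27, 0.16, 4, -0.7],
    [0, 0, 5, 0],
    [0, 0, 4, 0],
    [0, 0, 1.5, 0],
    [0, 0, 0.5, 0],
    [0, 0, 0, 0],
    [0, 0, 0, 0],
  ],
)

```text
t: 3.9
position: [0.4715, -0.4352, 0.058]
tcp_rot: [0.001, 0.786, 0.618, 0.0]
force: [-0.0, -0.1, -0.2]
width: 0.0851
```

Run:
```python
from h import *
plan([0.4695,-0.4355,0.056],76.3)
snap('side','s1.png');im=snap('wrist','w3.png')
```

```text
t 3.9 tcp [ 0.4715 -0.4352  0.058 ] yaw 76.41 tilt 0.16 w 0.0851 F [-0.  -0.1 -0.2]
delta tool cm (before turn) [-0.08 -0.18  0.2 ] turn deg 0.11
 after turn [-0.08 -0.18  0.2 ]
```

View pics/w3.png

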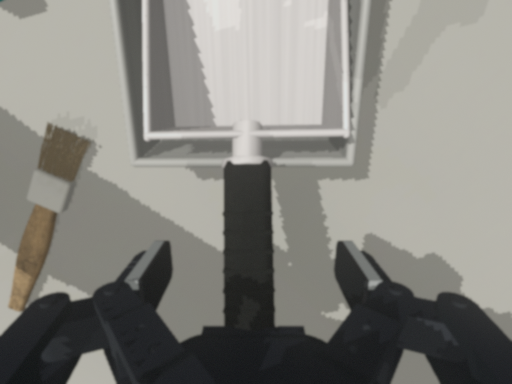

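View pics/s1.png

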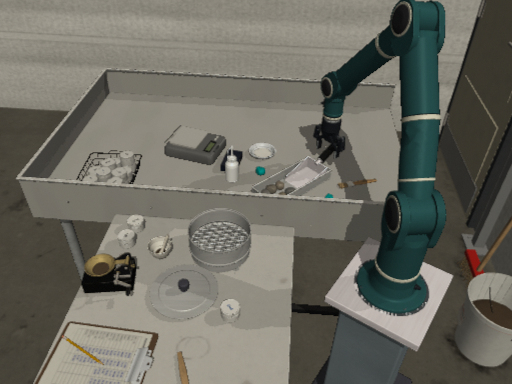

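Run:
```python
from h import *
p,r,y,s=pose()
print(pr(p+[0,0,.0187],'wrist'),pr(p,'wrist'))
for uv in((247,163),(248,250)):
    print((r.T@(unp(uv,'wrist',0.0645 if uv[1]==163 else .08)-p)).round(4))
print((r.T@(unp((247,131),'wrist',0.055)-p)).round(4),'back wall outer expected x .061')
```

```text
[252.08783749 259.88393523] [252.10654258 242.62371222]
[ 0.0474 -0.0025 -0.007 ]
[ 0.0076 -0.0019 -0.0224]
[ 0.0622 -0.0025  0.0025] back wall outer expected x .061
```

Emit:
carry_out(
  steps=[
    [-0.05, -0.2, 0.2, 0],
    [0, 0, 0, 0],
    [0, 0, 0, 0],
  ],
)

```text
t: 4.38
position: [0.4685, -0.4344, 0.0543]
tcp_rot: [-0.0, 0.786, 0.618, -0.0]
force: [-0.2, -1.1, -0.3]
width: 0.0858
```

Emit:
carry_out(
  steps=[
    [0, 0, 0, 0],
    [0, 0, 0, 0],
    [0, 0, 0, 0],
    [0, 0, 0, 0],
    [0, 0, 0, 0],
  ],
  claw=0,
  newtons=110,
)

```text
t: 5.0
position: [0.4685, -0.4344, 0.0545]
tcp_rot: [0.0, 0.786, 0.619, -0.0]
force: [-0.2, 0.0, 1.8]
width: 0.0229
```

Run:
```python
from h import *
plan([0.4695,-0.4355,0.056],76.3); print(st()['moment'])
snap('wrist','w4.png');snap('top','t4.png')
find('scoop_bowl','top');find('scoop_grip','top')
```

```text
t 5.0 tcp [ 0.4685 -0.4344  0.0545] yaw 76.42 tilt 0.01 w 0.0229 F [-0.2  0.   1.8]
delta tool cm (before turn) [-0.08  0.12 -0.15] turn deg 0.12
 after turn [-0.08  0.12 -0.15]
[0.18942929 0.15169126 0.10231132]
scoop_bowl top 0.79 [ 0.4954 -0.3159  0.0047] [352. 220.]
scoop_grip top 0.96 [ 0.4663 -0.4331  0.0767] [399. 228.]
```

View pics/w4.png

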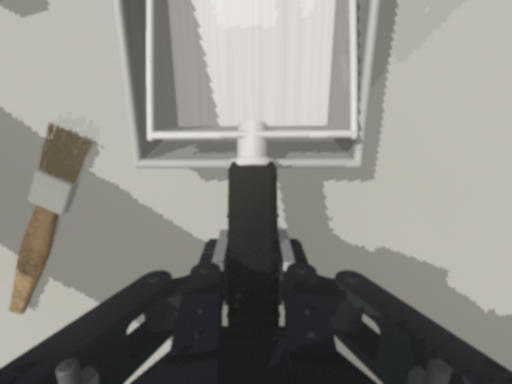

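Emit:
carry_out(
  steps=[
    [1, -0.05, 0, 0],
    [1, -0.05, 0, 0],
    [1, 0, 0, 0],
    [1, 0, 0, 0],
    [1, 0, 0, 0],
    [1, 0, 0, 0],
    [1, 0, 0, 0],
    [1, 0, 0, 0],
  ],
)

```text
t: 6.2
position: [0.4864, -0.3566, 0.0545]
tcp_rot: [0.0, 0.786, 0.618, -0.0]
force: [-1.3, -5.3, 4.7]
width: 0.0226
```

Run:
```python
from h import *
plan([0.4695,-0.4355,0.056],76.3); print(st()['moment'])
im=snap('top','t5.png');im=cv2.imread('pics/t5.png')
cv2.imwrite('pics/t5c.png',cv2.resize(im[160:260,250:420],None,fx=4,fy=4,interpolation=cv2.INTER_CUBIC))
snap('wrist','w5.png')
```

```text
t 6.2 tcp [ 0.4864 -0.3566  0.0545] yaw 76.38 tilt 0.06 w 0.0226 F [-1.3 -5.3  4.7]
delta tool cm (before turn) [-8.07  0.22 -0.14] turn deg 0.08
 after turn [-8.07  0.23 -0.15]
[-0.93432055  0.39415879 -0.02017527]
```

View pics/t5c.png

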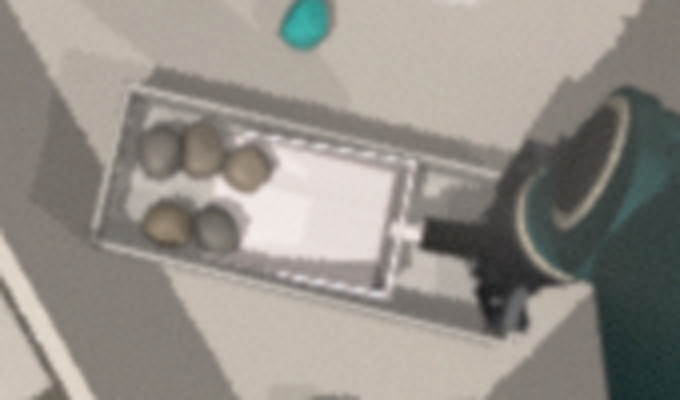

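View pics/w5.png

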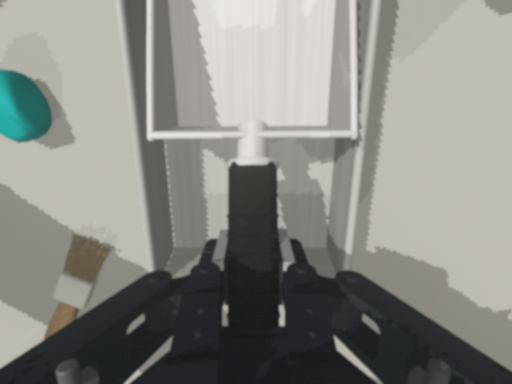

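Emit:
carry_out(
  steps=[
    [1, 0, 0, 0],
    [1, 0, 0, 0],
    [1, 0, 0, 0],
    [1, 0, 0, 0],
    [1, 0, 0, 0],
  ],
)

```text
t: 6.92
position: [0.4978, -0.3094, 0.0545]
tcp_rot: [0.001, 0.786, 0.618, -0.001]
force: [-0.9, -7.6, 4.3]
width: 0.0228
```

Run:
```python
from h import *
plan([0.4695,-0.4355,0.056],76.3); print(st()['moment'])
im=snap('top','t6.png');im=cv2.imread('pics/t6.png')
cv2.imwrite('pics/t6c.png',cv2.resize(im[160:260,250:420],None,fx=4,fy=4,interpolation=cv2.INTER_CUBIC))
```

```text
t 6.92 tcp [ 0.4978 -0.3094  0.0545] yaw 76.3 tilt 0.12 w 0.0228 F [-0.9 -7.6  4.3]
delta tool cm (before turn) [-12.92   0.24  -0.12] turn deg -0.0
 after turn [-12.92   0.24  -0.15]
[-1.31799032  0.37608827 -0.09033947]
```

View pics/t6c.png

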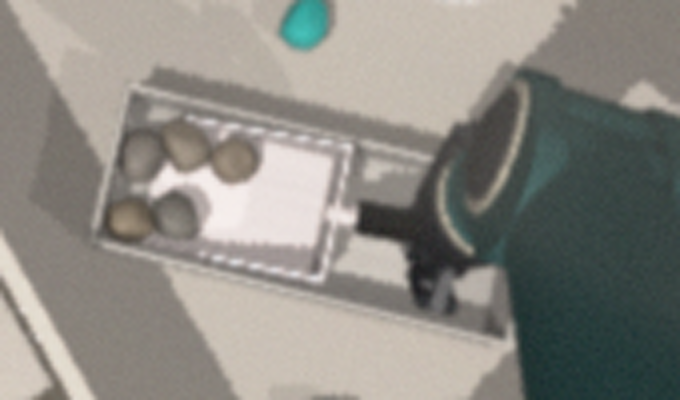

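Emit:
carry_out(
  steps=[
    [0.8, 0, 0, 0],
    [0.8, 0, 0, 0],
  ],
)

```text
t: 7.22
position: [0.5014, -0.2945, 0.0545]
tcp_rot: [0.001, 0.786, 0.618, -0.001]
force: [-2.2, -8.9, 4.4]
width: 0.0228
```

Run:
```python
from h import *
plan([0.4695,-0.4355,0.056],76.3); print(st()['moment'])
im=snap('top','t7.png');im=cv2.imread('pics/t7.png')
cv2.imwrite('pics/t7c.png',cv2.resize(im[160:260,250:420],None,fx=4,fy=4,interpolation=cv2.INTER_CUBIC))
im=snap('side','s7.png');im=cv2.imread('pics/s7.png')
cv2.imwrite('pics/s7c.png',cv2.resize(im[130:220,220:360],None,fx=5,fy=5,interpolation=cv2.INTER_CUBIC))
```

```text
t 7.22 tcp [ 0.5014 -0.2945  0.0545] yaw 76.29 tilt 0.15 w 0.0228 F [-2.2 -8.9  4.4]
delta tool cm (before turn) [-14.46   0.25  -0.11] turn deg -0.01
 after turn [-14.46   0.25  -0.15]
[-1.52909135  0.48532045 -0.02138686]
```

View pics/t7c.png

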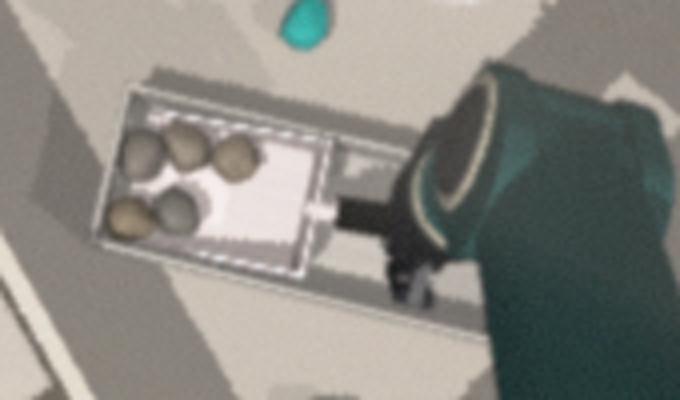

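View pics/s7c.png

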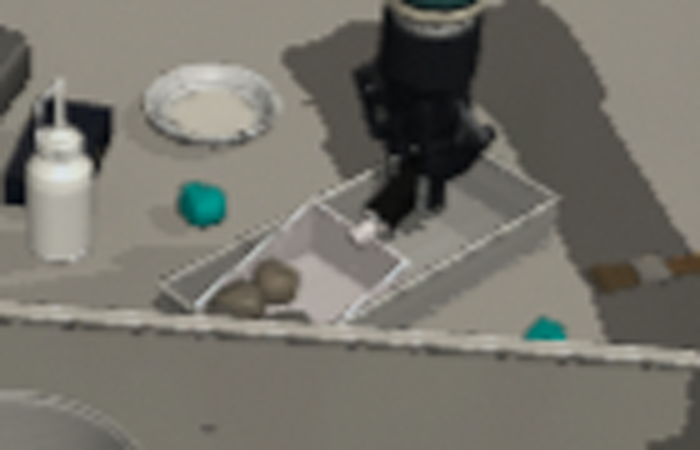

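Emit:
carry_out(
  steps=[
    [0.7, 0, 0, 0],
    [0.4, 0, 0, 0],
  ],
)

```text
t: 7.58
position: [0.5037, -0.2841, 0.0545]
tcp_rot: [0.001, 0.786, 0.618, -0.001]
force: [-2.2, -10.0, 5.1]
width: 0.0225
```

Emit:
carry_out(
  steps=[
    [0.3, 0, 0, 0],
    [0, 0, 0, 0],
  ],
)

```text
t: 7.82
position: [0.5044, -0.2811, 0.0545]
tcp_rot: [0.001, 0.786, 0.618, -0.001]
force: [-1.7, -8.3, 5.4]
width: 0.0227
```

Run:
```python
from h import *
plan([0.4695,-0.4355,0.056],76.3); print(st()['moment'])
im=snap('top','t8.png');im=cv2.imread('pics/t8.png')
cv2.imwrite('pics/t8c.png',cv2.resize(im[170:240,260:360],None,fx=7,fy=7,interpolation=cv2.INTER_CUBIC))
```

```text
t 7.83 tcp [ 0.5044 -0.2811  0.0545] yaw 76.3 tilt 0.16 w 0.0227 F [-1.7 -8.3  5.4]
delta tool cm (before turn) [-15.83   0.27  -0.11] turn deg 0.0
 after turn [-15.83   0.27  -0.15]
[-1.47390786  0.43911951  0.00901115]
```

View pics/t8c.png

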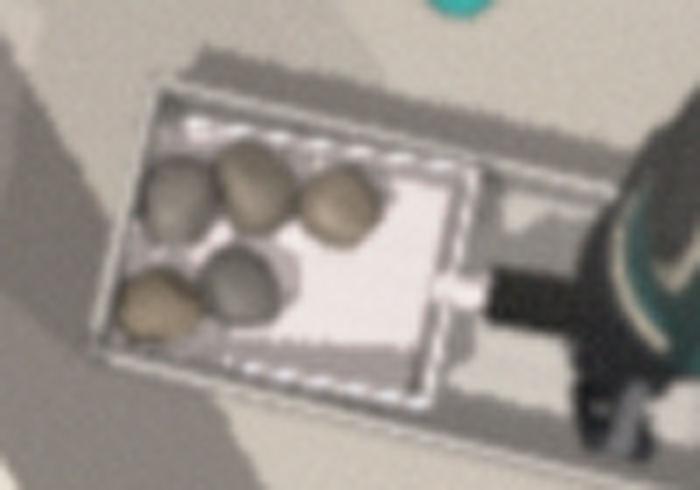

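Emit:
carry_out(
  steps=[
    [0.3, 0, 0, 0],
    [0.2, 0, 0, 0],
    [0, 0, 0, 0],
  ],
)

```text
t: 8.25
position: [0.5042, -0.2808, 0.055]
tcp_rot: [0.003, 0.787, 0.617, -0.003]
force: [-6.0, -17.4, 6.9]
width: 0.0227
```

Run:
```python
from h import *
plan([0.4695,-0.4355,0.056],76.3); print(st()['moment'])
im=snap('top','t9.png');im=cv2.imread('pics/t9.png')
cv2.imwrite('pics/t9c.png',cv2.resize(im[170:240,260:360],None,fx=7,fy=7,interpolation=cv2.INTER_CUBIC))
find('scoop_bowl','top')
```

```text
t 8.25 tcp [ 0.5042 -0.2808  0.055 ] yaw 76.15 tilt 0.45 w 0.0227 F [ -6.  -17.4   6.9]
delta tool cm (before turn) [-15.85   0.33   0.02] turn deg -0.15
 after turn [-15.85   0.29  -0.1 ]
[-3.04554477  1.01057792  0.2271023 ]
scoop_bowl top 0.9 [ 0.534  -0.1625  0.0063] [302. 207.]
```

View pics/t9c.png

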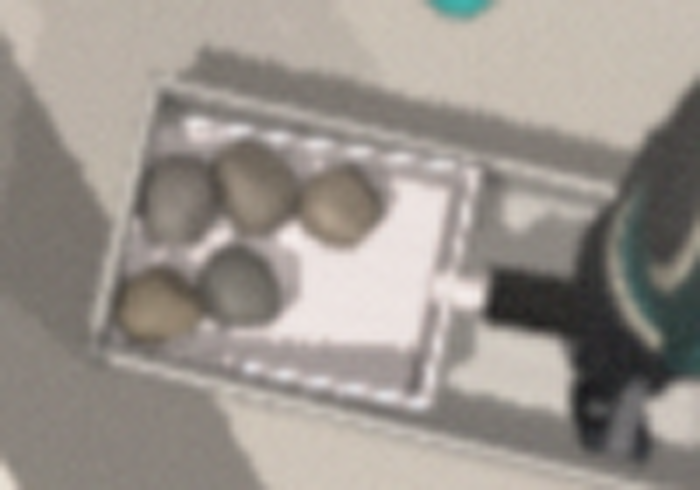

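Emit:
carry_out(
  steps=[
    [-0.4, 0, 0, 0],
    [0, 0, 0, 0],
  ],
  newtons=25,
)

```text
t: 8.6
position: [0.5041, -0.2809, 0.0545]
tcp_rot: [0.001, 0.787, 0.617, -0.001]
force: [-3.1, -9.4, 6.8]
width: 0.0226
```

Emit:
carry_out(
  steps=[
    [-0.3, 0, 0.25, 0],
    [-0.3, 0, 0.25, 0],
    [-0.3, 0, 0.25, 0],
    [0, 0, 0, 0],
  ],
)

```text
t: 9.1
position: [0.5036, -0.2859, 0.0496]
tcp_rot: [-0.0, 0.786, 0.619, 0.0]
force: [-8.0, -0.4, 28.2]
width: 0.0224
```

```bash
cat >> h.py <<'E'
def look(tag,tb=(170,240,260,360),sb=(130,220,220,360),k=6):
    for c,b in(('top',tb),('side',sb)):
        snap(c,f'{tag}_{c}.png');im=cv2.imread(f'pics/{tag}_{c}.png')
        b=[max(0,x) for x in b];cr=im[b[0]:b[1],b[2]:b[3]];f=min(k,800/cr.shape[1],600/cr.shape[0])
        cv2.imwrite(f'pics/{tag}_{c}c.png',cv2.resize(cr,None,fx=f,fy=f,interpolation=cv2.INTER_CUBIC))
E
python3 - <<'E'
from h import *
plan([0.4695,-0.4355,0.056],76.3); print(st()['moment'])
look('a1')
E
```

```text
t 9.1 tcp [ 0.5036 -0.2859  0.0496] yaw 76.41 tilt 0.01 w 0.0224 F [-8.  -0.4 28.2]
delta tool cm (before turn) [-15.34   0.2   -0.64] turn deg 0.11
 after turn [-15.34   0.23  -0.64]
[1.29574966 1.43377291 0.25806941]
```

View pics/a1_topc.png

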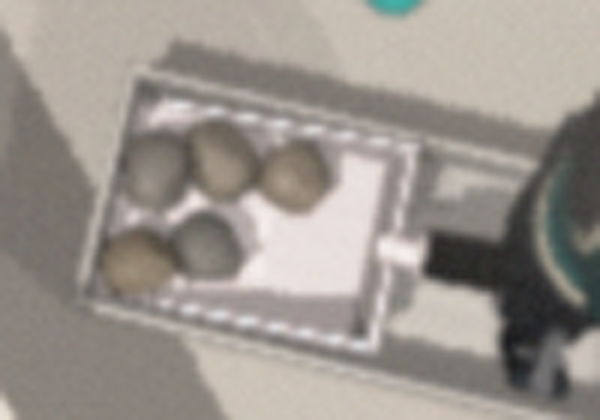

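View pics/a1_sidec.png

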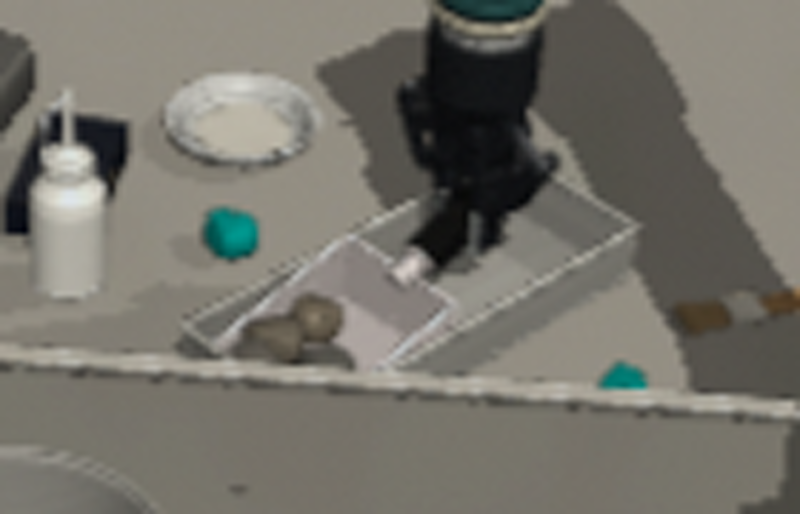

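Emit:
carry_out(
  steps=[
    [-0.3, 0, 0.25, 0],
    [-0.3, 0, 0.25, 0],
    [0, 0, 0, 0],
  ],
  newtons=20,
)

```text
t: 9.57
position: [0.5024, -0.2914, 0.0436]
tcp_rot: [-0.0, 0.786, 0.619, 0.0]
force: [-4.7, -0.4, 18.8]
width: 0.0223
```

Run:
```python
from h import *
plan([0.4695,-0.4355,0.056],76.3); print(st()['moment'])
look('a2');snap('wrist','a2w.png')
```

```text
t 9.57 tcp [ 0.5024 -0.2914  0.0436] yaw 76.46 tilt 0.04 w 0.0223 F [-4.7 -0.4 18.8]
delta tool cm (before turn) [-14.78   0.17  -1.25] turn deg 0.16
 after turn [-14.78   0.21  -1.24]
[0.75076887 0.82758179 0.28704209]
```

View pics/a2_topc.png

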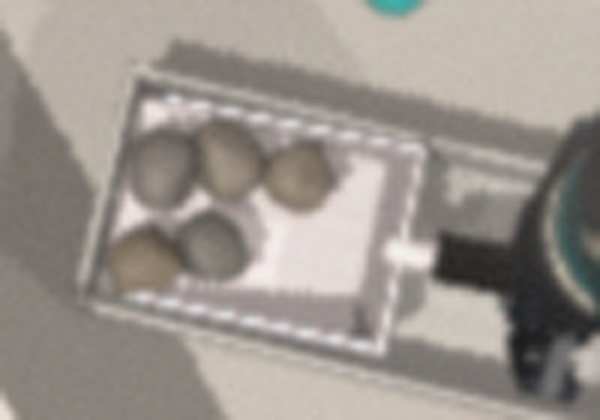

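View pics/a2w.png

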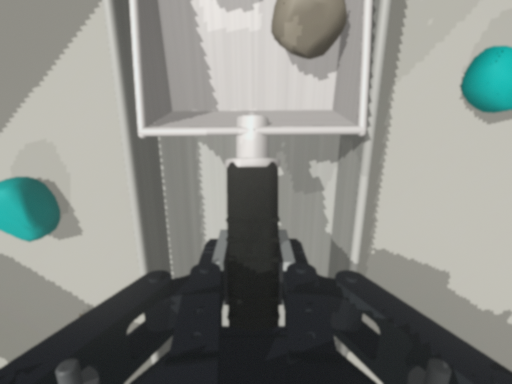

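View pics/a2_sidec.png

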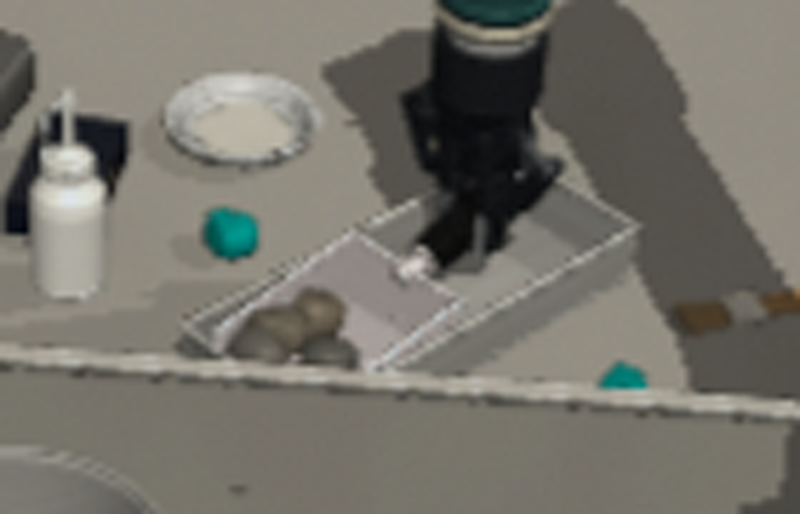

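Emit:
carry_out(
  steps=[
    [-0.25, 0, 0.3, 0],
    [-0.25, 0, 0.3, 0],
    [-0.25, 0, 0.3, 0],
    [0, 0, 0, 0],
  ],
)

```text
t: 10.22
position: [0.5012, -0.298, 0.0346]
tcp_rot: [-0.0, 0.785, 0.619, 0.001]
force: [-4.9, 1.5, 20.2]
width: 0.0227
```

Emit:
carry_out(
  steps=[
    [0, 0, 0, 0],
    [0, 0, 0, 0],
  ],
  newtons=120,
)

```text
t: 10.48
position: [0.5012, -0.2979, 0.0347]
tcp_rot: [-0.0, 0.785, 0.619, 0.001]
force: [-3.8, 0.6, 19.0]
width: 0.0222
```

Run:
```python
from h import *
plan([0.4695,-0.4355,0.056],76.3); print(st()['moment'])
look('a3');snap('wrist','a3w.png')
```

```text
t 10.47 tcp [ 0.5012 -0.2979  0.0347] yaw 76.49 tilt 0.09 w 0.0222 F [-3.8  0.6 19. ]
delta tool cm (before turn) [-14.11   0.13  -2.15] turn deg 0.19
 after turn [-14.11   0.18  -2.13]
[1.24939504 0.60588476 0.30944659]
```

View pics/a3_topc.png

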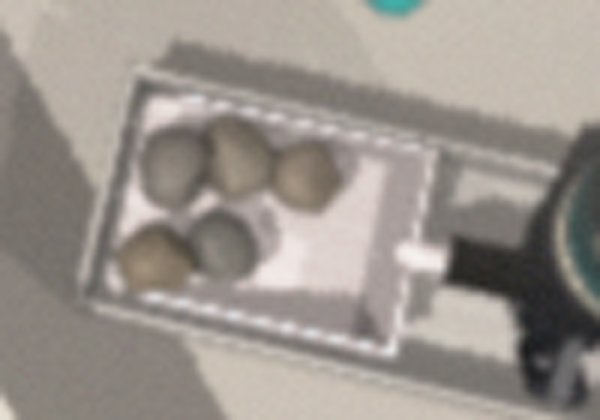

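View pics/a3w.png

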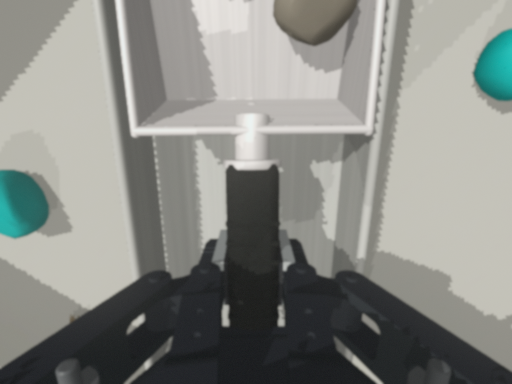

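Emit:
carry_out(
  steps=[
    [0, 0, -0.7, 0],
    [0, 0, -0.8, 0],
    [0, 0, -1, 0],
    [0, 0, -1, 0],
    [0, 0, -1, 0],
    [0, 0, -1, 0],
    [0, 0, 0, 0],
  ],
)

```text
t: 11.5
position: [0.5008, -0.2999, 0.0889]
tcp_rot: [0.001, 0.786, 0.618, 0.0]
force: [-0.8, -0.2, -6.0]
width: 0.0226
```

Run:
```python
from h import *
plan([0.4695,-0.4355,0.056],76.3); print(st()['moment'])
look('a4');snap('wrist','a4w.png')
```

```text
t 11.5 tcp [ 0.5008 -0.2999  0.0889] yaw 76.4 tilt 0.12 w 0.0226 F [-0.8 -0.2 -6. ]
delta tool cm (before turn) [-13.91   0.14   3.3 ] turn deg 0.1
 after turn [-13.91   0.17   3.29]
[-0.78385217  0.21282607 -0.02929504]
```

View pics/a4_sidec.png

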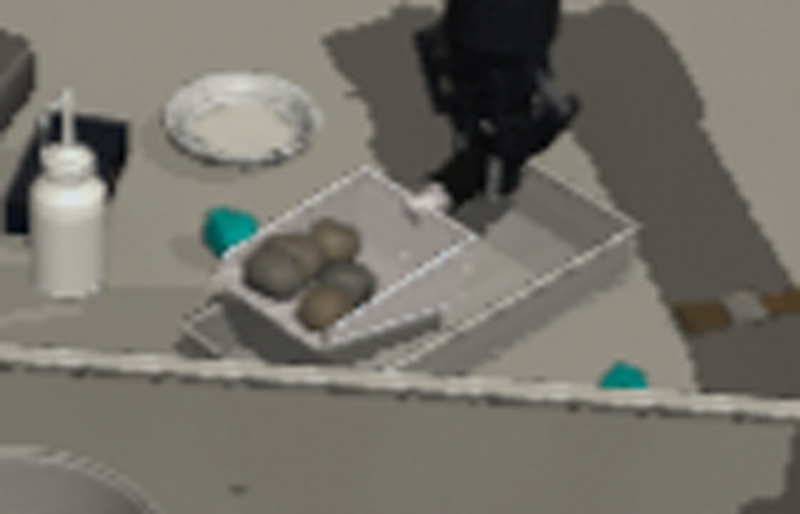

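View pics/a4w.png

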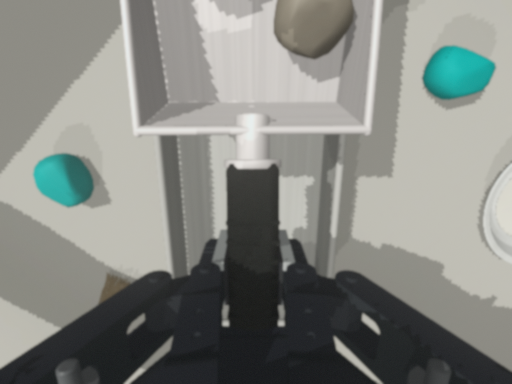

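View pics/a4_topc.png

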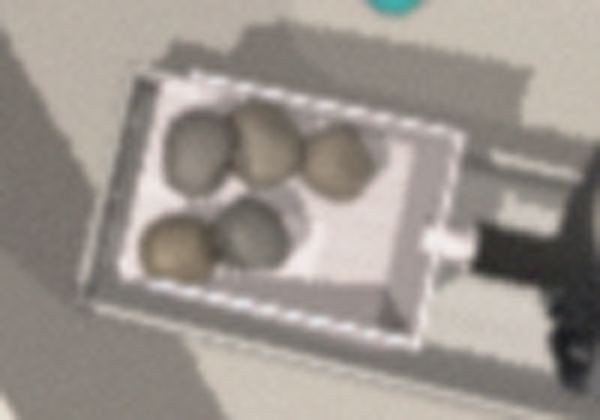

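Emit:
carry_out(
  steps=[
    [0, 0, -1.5, 0],
    [0, 0, -2, 0],
    [0, 0, -2.5, 0],
    [0, 0, -2.5, 0],
    [0, 0, -2.5, 0],
    [0, 0, -2.5, 0],
    [0, 0, -1.7, 0],
    [0, 0, -1, 0],
  ],
)

```text
t: 12.65
position: [0.5002, -0.2995, 0.2509]
tcp_rot: [0.001, 0.786, 0.619, 0.0]
force: [0.2, -0.6, -6.5]
width: 0.0227
```

Emit:
carry_out(
  steps=[
    [0.6, -0.15, 0, 0],
    [1.2, -0.3, 0, 0],
    [1.8, -0.45, 0, 0],
    [2, -0.5, 0, 0],
    [2, -0.5, 0, 0],
    [2, -0.5, 0, 0],
    [1.5, -0.4, 0, 0],
    [0.7, -0.2, 0, 0],
  ],
)

```text
t: 13.65
position: [0.4987, -0.1765, 0.2499]
tcp_rot: [0.0, 0.785, 0.619, -0.0]
force: [-0.5, -0.4, -6.6]
width: 0.0224
```

Run:
```python
from h import *
plan([0.4966,0.080,0.251],76.3); print(st()['moment'])
look('a5',(120,260,160,360),(80,300,130,370),5)
```

```text
t 13.65 tcp [ 0.4987 -0.1765  0.2499] yaw 76.49 tilt 0.01 w 0.0224 F [-0.5 -0.4 -6.6]
delta tool cm (before turn) [24.89 -6.2  -0.11] turn deg 0.19
 after turn [24.87 -6.28 -0.11]
[-0.78707545  0.21479899  0.01181114]
```

View pics/a5_topc.png

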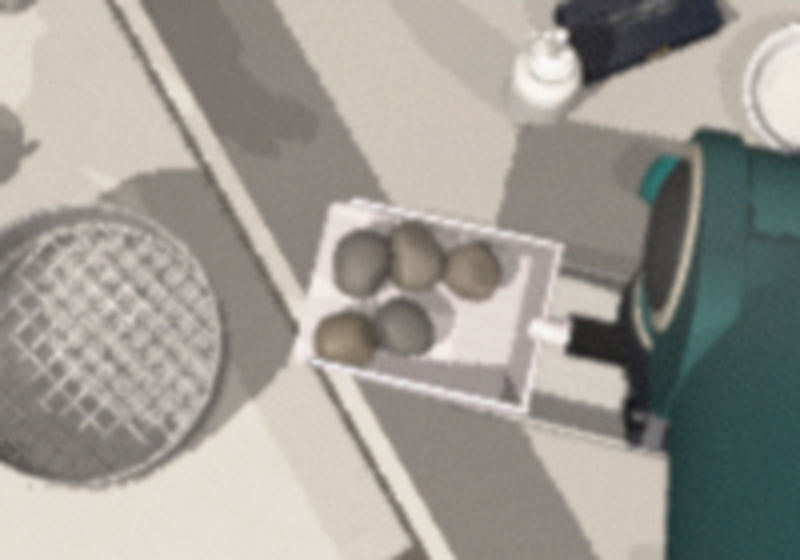

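View pics/a5_sidec.png

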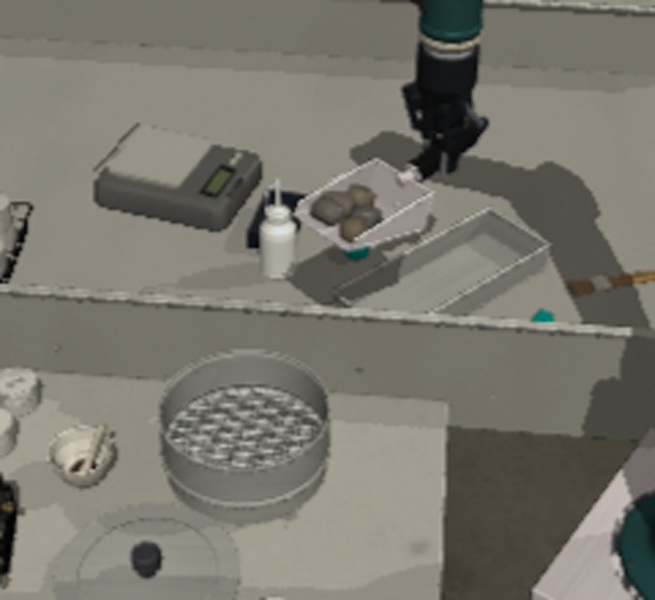

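Emit:
carry_out(
  steps=[
    [0.7, -0.2, 0, 0],
    [1.5, -0.4, 0, 0],
    [2.3, -0.6, 0, 0],
    [3, -0.7, 0, 0],
    [3, -0.7, 0, 0],
    [3, -0.7, 0, 0],
    [3, -0.7, 0, 0],
    [3, -0.7, 0, 0],
  ],
)

```text
t: 14.75
position: [0.4982, 0.0246, 0.2497]
tcp_rot: [-0.0, 0.786, 0.619, -0.0]
force: [0.1, 0.5, -6.3]
width: 0.0227
```

Emit:
carry_out(
  steps=[
    [2.5, -0.7, 0, 0],
    [1.6, -0.5, 0, 0],
    [0.9, -0.3, 0, 0],
    [0.4, -0.1, 0, 0],
    [0, 0, 0, 0],
  ],
)

```text
t: 15.38
position: [0.4959, 0.0785, 0.2497]
tcp_rot: [0.0, 0.786, 0.618, -0.0]
force: [0.2, -0.6, -7.0]
width: 0.0226
```

Run:
```python
from h import *
plan([0.4966,0.080,0.251],76.3); print(st()['moment'])
look('a6',(120,290,110,330),(120,300,130,370),5)
```

```text
t 15.38 tcp [0.4959 0.0785 0.2497] yaw 76.37 tilt 0.03 w 0.0226 F [ 0.2 -0.6 -7. ]
delta tool cm (before turn) [ 0.16  0.03 -0.13] turn deg 0.07
 after turn [ 0.16  0.03 -0.13]
[-0.79432149  0.14308418 -0.02339119]
```

View pics/a6_topc.png

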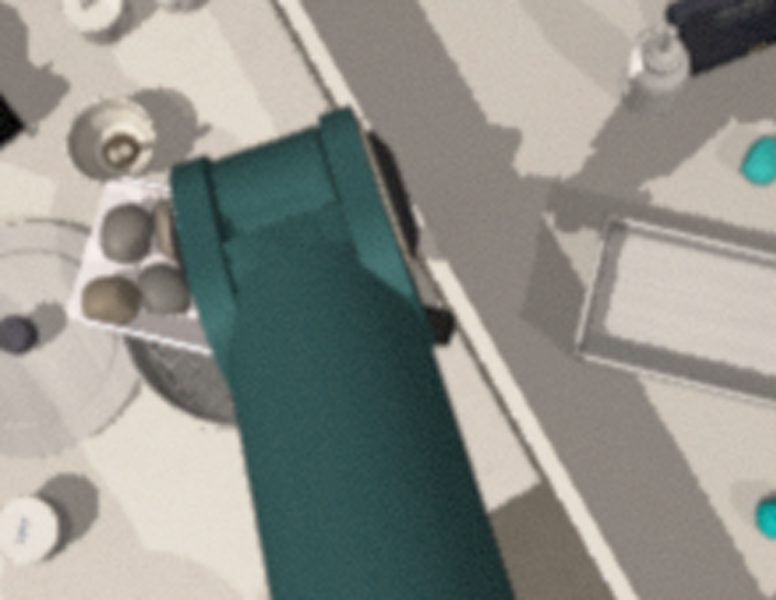

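View pics/a6_sidec.png

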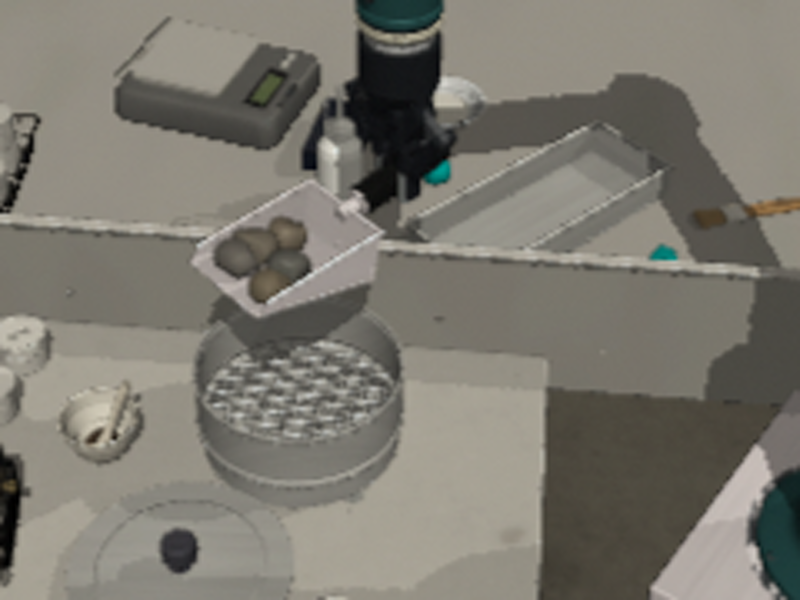

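Emit:
carry_out(
  steps=[
    [0, 0, 0, 0],
  ],
  newtons=70,
)

```text
t: 15.6
position: [0.496, 0.0783, 0.2497]
tcp_rot: [0.0, 0.786, 0.618, -0.0]
force: [-0.0, -0.8, -5.4]
width: 0.0229
```

Emit:
carry_out(
  steps=[
    [0, 0, 0, 0],
  ],
  newtons=50,
)

```text
t: 15.72
position: [0.496, 0.0787, 0.2498]
tcp_rot: [0.0, 0.786, 0.618, -0.0]
force: [0.4, -0.5, -6.0]
width: 0.0225
```

Run:
```python
from h import *
plan([0.4966,0.080,0.251],76.3); print(st()['moment'])
look('a7',(120,290,110,330),(120,300,130,370),5)
```

```text
t 15.72 tcp [0.496  0.0787 0.2498] yaw 76.37 tilt 0.01 w 0.0225 F [ 0.4 -0.5 -6. ]
delta tool cm (before turn) [ 0.15  0.03 -0.12] turn deg 0.07
 after turn [ 0.15  0.03 -0.12]
[-0.80472637  0.19147067  0.00082884]
```

View pics/a7_sidec.png

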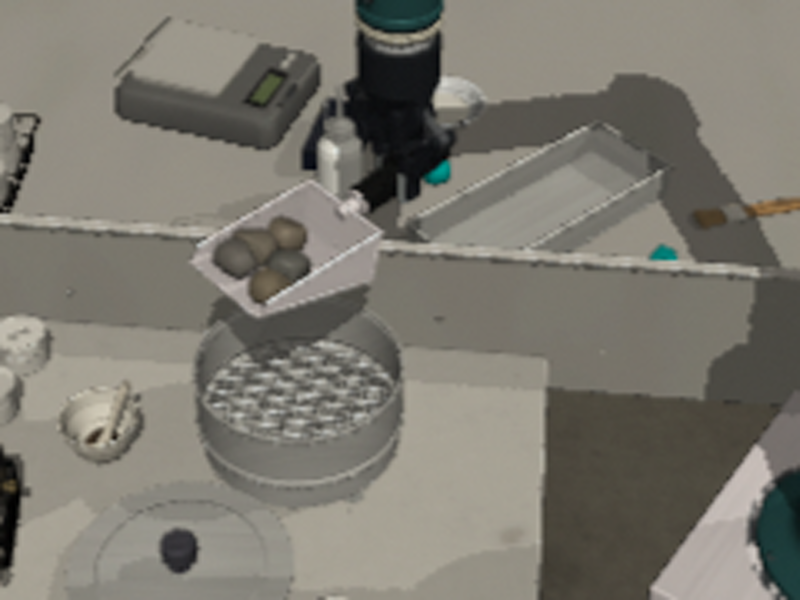

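Emit:
carry_out(
  steps=[
    [0, 0, 0, 0],
  ],
  newtons=30,
)

```text
t: 15.95
position: [0.4959, 0.079, 0.2498]
tcp_rot: [0.0, 0.786, 0.618, -0.0]
force: [-0.9, -0.4, -5.6]
width: 0.0224
```

Emit:
carry_out(
  steps=[
    [0, 0, 0, 0],
  ],
  newtons=20,
)

```text
t: 16.08
position: [0.4959, 0.0791, 0.2498]
tcp_rot: [0.0, 0.786, 0.619, -0.0]
force: [-1.0, -0.6, -7.0]
width: 0.0224
```

Run:
```python
from h import *
plan([0.4966,0.080,0.251],76.3); print(st()['moment'])
look('a8',(120,290,110,330),(120,300,130,370),5)
```

```text
t 16.07 tcp [0.4959 0.0791 0.2498] yaw 76.42 tilt 0.0 w 0.0224 F [-1.  -0.6 -7. ]
delta tool cm (before turn) [ 0.11  0.04 -0.12] turn deg 0.12
 after turn [ 0.11  0.04 -0.12]
[-0.79465584  0.14135637 -0.02666572]
```

View pics/a8_sidec.png

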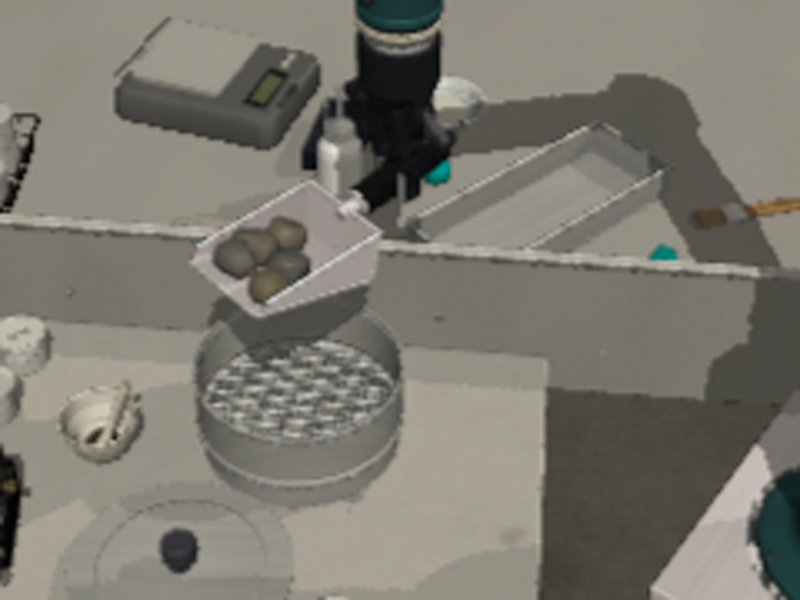

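Emit:
carry_out(
  steps=[
    [0, 0, 0, 0],
  ],
  claw=0.2,
)

```text
t: 16.3
position: [0.4959, 0.0791, 0.2498]
tcp_rot: [0.0, 0.786, 0.619, -0.0]
force: [-0.6, -0.4, -6.4]
width: 0.0225
```

Emit:
carry_out(
  steps=[
    [0, 0, 0, 0],
  ],
  claw=0.23,
)

```text
t: 16.42
position: [0.4959, 0.0791, 0.2498]
tcp_rot: [0.0, 0.786, 0.619, -0.0]
force: [-0.6, 0.3, -6.1]
width: 0.0227
```

Run:
```python
from h import *
plan([0.4966,0.080,0.251],76.3); print(st()['moment'])
```

```text
t 16.43 tcp [0.4959 0.0791 0.2498] yaw 76.41 tilt 0.0 w 0.0227 F [-0.6  0.3 -6.1]
delta tool cm (before turn) [ 0.11  0.05 -0.12] turn deg 0.11
 after turn [ 0.11  0.05 -0.12]
[-7.54754399e-01  1.64520671e-01 -4.86444896e-04]
```

Emit:
carry_out(
  steps=[
    [0, 0, 0, 0],
  ],
  claw=0.245,
)

```text
t: 16.55
position: [0.4959, 0.0791, 0.2498]
tcp_rot: [-0.0, 0.786, 0.619, -0.0]
force: [-0.5, -0.8, -6.4]
width: 0.0223
```

Emit:
carry_out(
  steps=[
    [0, 0, 0, 0],
  ],
  claw=0.255,
)

```text
t: 16.68
position: [0.496, 0.079, 0.2498]
tcp_rot: [0.0, 0.786, 0.619, 0.0]
force: [0.0, 0.4, -5.6]
width: 0.0227
```

Run:
```python
from h import *
plan([0.4966,0.080,0.251],76.3); print(st()['moment'])
```

```text
t 16.68 tcp [0.496  0.079  0.2498] yaw 76.41 tilt 0.0 w 0.0227 F [ 0.   0.4 -5.6]
delta tool cm (before turn) [ 0.11  0.04 -0.12] turn deg 0.11
 after turn [ 0.11  0.04 -0.12]
[-0.81639462  0.1483319   0.00952066]
```

Emit:
carry_out(
  steps=[
    [0, 0, 0, 0],
  ],
  claw=0.26,
)

```text
t: 16.8
position: [0.4959, 0.0791, 0.2497]
tcp_rot: [-0.0, 0.786, 0.619, -0.0]
force: [-0.4, 0.0, -6.0]
width: 0.0228
```

Run:
```python
from h import *
plan([0.4966,0.080,0.251],76.3); print(st()['moment'])
snap('side','b1.png')
```

```text
t 16.8 tcp [0.4959 0.0791 0.2497] yaw 76.41 tilt 0.0 w 0.0228 F [-0.4  0.  -6. ]
delta tool cm (before turn) [ 0.11  0.05 -0.13] turn deg 0.11
 after turn [ 0.11  0.05 -0.13]
[-0.77168924  0.20771927  0.0572907 ]
```

Emit:
carry_out(
  steps=[
    [0, 0, 0, 0],
  ],
  claw=0.263,
)

```text
t: 16.98
position: [0.4959, 0.0791, 0.2498]
tcp_rot: [0.0, 0.786, 0.619, -0.0]
force: [1.4, 0.2, -6.5]
width: 0.0229
```

Run:
```python
from h import *
plan([0.4966,0.080,0.251],76.3); print(st()['moment'])
a=cv2.imread('pics/b1.png');snap('side','b2.png');b=cv2.imread('pics/b2.png');o=cv2.imread('pics/a8_side.png')
for x in(a,b): print(np.abs(x[180:260,180:280].astype(int)-o[180:260,180:280]).mean())
```

```text
t 16.98 tcp [0.4959 0.0791 0.2498] yaw 76.41 tilt 0.0 w 0.0229 F [ 1.4  0.2 -6.5]
delta tool cm (before turn) [ 0.11  0.04 -0.12] turn deg 0.11
 after turn [ 0.11  0.04 -0.12]
[-0.82356483  0.15442343 -0.01124127]
0.62025
0.69625
```

Emit:
carry_out(
  steps=[
    [0, 0, 0, 0],
  ],
  claw=0.266,
)

```text
t: 17.15
position: [0.4959, 0.0791, 0.2498]
tcp_rot: [0.0, 0.786, 0.619, -0.0]
force: [0.2, -0.4, -5.9]
width: 0.0225
```

```bash
cat >> h.py <<'E'
def chk():
    s=st();print('t',round(float(s['t']),2),'w',round(float(s['width']),4),'F',np.round(s['force'],1),'M',np.round(s['moment'],2),'z',round(float(s['position'][2]),4))
    b=cams.snapshot('side');o=cv2.imread('pics/a8_side.png')[:,:,::-1];print(np.abs(b[180:260,180:280].astype(int)-o[180:260,180:280]).mean())
E
python3 -c "from h import *;chk()"
```

```text
t 17.15 w 0.0225 F [ 0.2 -0.4 -5.9] M [-0.76  0.21 -0.05] z 0.2498
0.7390416666666667
```

Emit:
carry_out(
  steps=[
    [0, 0, 0, 0],
  ],
  claw=0.268,
)

```text
t: 17.32
position: [0.4959, 0.0791, 0.2498]
tcp_rot: [0.0, 0.786, 0.618, -0.0]
force: [-0.1, 0.6, -6.0]
width: 0.0233
```

```bash
python3 -c "from h import *;chk()"
```

```text
t 17.32 w 0.0233 F [-0.1  0.6 -6. ] M [-0.77  0.19 -0.02] z 0.2498
0.7746666666666666
```

Emit:
carry_out(
  steps=[
    [0, 0, 0, 0],
  ],
  claw=0.27,
)

```text
t: 17.5
position: [0.4959, 0.0791, 0.2498]
tcp_rot: [0.0, 0.786, 0.619, -0.0]
force: [-0.3, -0.4, -5.0]
width: 0.0233
```

```bash
python3 -c "from h import *;chk()"
```

```text
t 17.5 w 0.0233 F [-0.3 -0.4 -5. ] M [-0.79  0.13  0.01] z 0.2498
0.7684166666666666
```

Emit:
carry_out(
  steps=[
    [0, 0, 0, 0],
  ],
  claw=0.272,
)

```text
t: 17.68
position: [0.4961, 0.0792, 0.2499]
tcp_rot: [0.0, 0.786, 0.618, 0.0]
force: [0.2, -0.1, -4.8]
width: 0.0234
```

```bash
python3 -c "from h import *;chk()"
```

```text
t 17.68 w 0.0234 F [ 0.2 -0.1 -4.8] M [-0.53  0.13 -0.03] z 0.2499
6.223625
```

```bash
python3 -c "
from h import *
chk();look('b3',(120,290,110,330),(120,300,130,370),5);chk()"
```

```text
t 17.73 w 0.0231 F [ 0.1 -0.3 -6.1] M [-0.62  0.17  0.01] z 0.2499
9.187458333333334
t 17.88 w 0.0233 F [ 1.   1.1 -6.7] M [-0.65  0.17 -0.02] z 0.2497
13.677708333333333
```

View pics/b3_sidec.png

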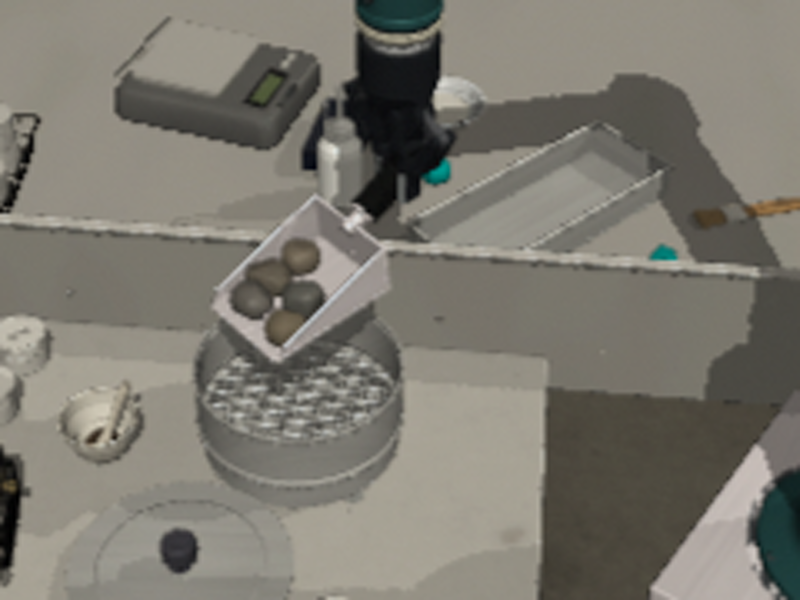

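Emit:
carry_out(
  steps=[
    [0, 0, 0, 0],
  ],
)

```text
t: 18.05
position: [0.4957, 0.0787, 0.2496]
tcp_rot: [0.0, 0.786, 0.618, -0.0]
force: [-0.5, -0.5, -6.4]
width: 0.0233
```

```bash
python3 -c "
from h import *
chk();look('b4',(120,290,110,330),(120,300,130,370),5);chk()"
```

```text
t 18.05 w 0.0233 F [-0.5 -0.5 -6.4] M [-0.84  0.2   0.05] z 0.2496
14.792666666666667
t 18.2 w 0.0238 F [-0.  -0.1 -4.6] M [-0.28  0.14  0.03] z 0.2499
16.241041666666668
```

View pics/b4_sidec.png

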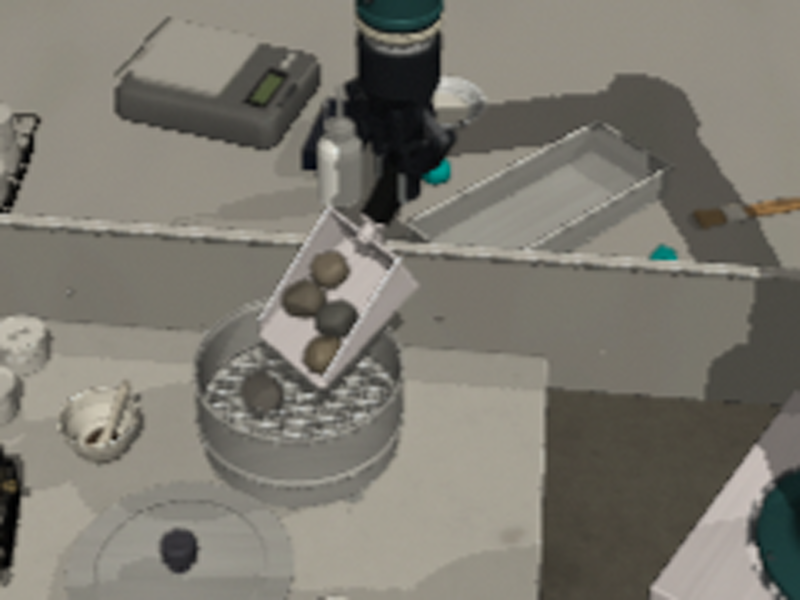

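Emit:
carry_out(
  steps=[
    [0, 0, 0, 0],
  ],
  claw=0.265,
)

```text
t: 18.38
position: [0.4961, 0.0793, 0.2499]
tcp_rot: [0.0, 0.786, 0.619, 0.0]
force: [0.1, -0.6, -4.8]
width: 0.0231
```

```bash
python3 -c "
from h import *
chk();look('b5',(120,290,110,330),(120,300,130,370),5);chk()"
```

```text
t 18.38 w 0.0231 F [ 0.1 -0.6 -4.8] M [-0.49  0.16 -0.03] z 0.2499
16.192125
t 18.52 w 0.0236 F [-0.2  0.7 -4.9] M [-0.33  0.14 -0.  ] z 0.25
16.364083333333333
```

View pics/b5_sidec.png

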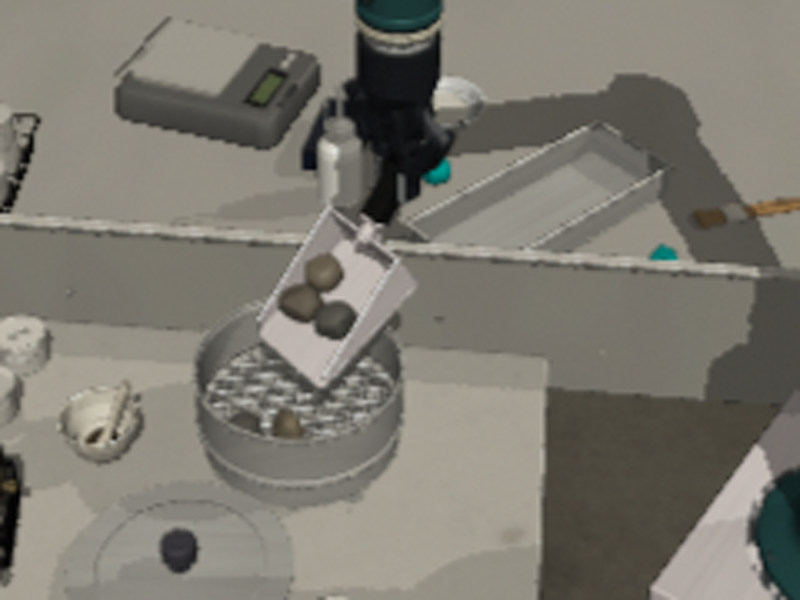

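Emit:
carry_out(
  steps=[
    [0, 0, 0, 0],
    [0, 0, 0, 0],
  ],
)

```text
t: 18.82
position: [0.496, 0.0791, 0.2498]
tcp_rot: [-0.0, 0.786, 0.619, 0.0]
force: [-0.7, -0.1, -4.9]
width: 0.0234
```

```bash
python3 -c "
from h import *
chk();look('b6',(120,290,110,330),(120,300,130,370),5);chk()"
```

```text
t 18.82 w 0.0234 F [-0.7 -0.1 -4.9] M [-0.32  0.09  0.  ] z 0.2498
16.116208333333333
t 18.98 w 0.0235 F [-0.1 -0.8 -4.5] M [-0.33  0.12 -0.01] z 0.2498
16.128958333333333
```

View pics/b6_sidec.png

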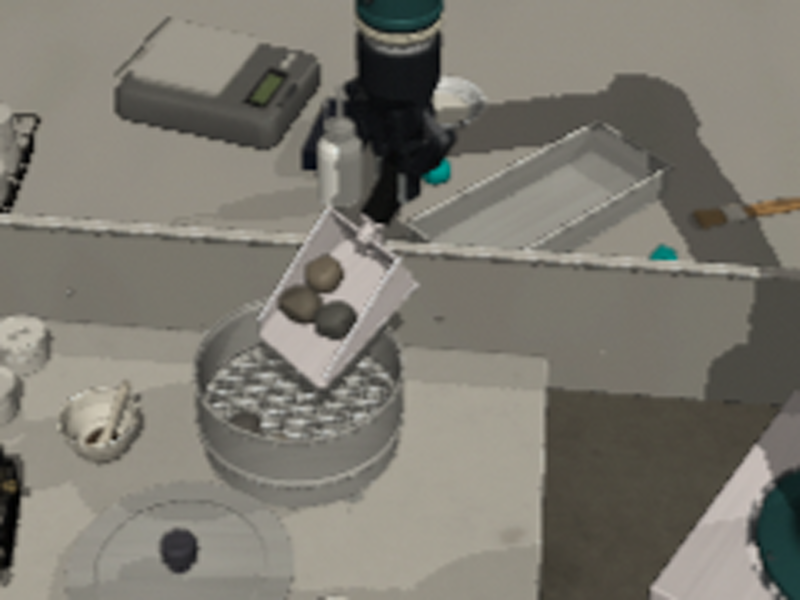

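Emit:
carry_out(
  steps=[
    [0.6, 0, 0, 0],
    [1.2, 0, 0, 0],
    [0, 0, 0, 0],
  ],
  claw=0.272,
)

```text
t: 19.4
position: [0.5003, 0.0983, 0.2498]
tcp_rot: [-0.0, 0.785, 0.619, 0.0]
force: [-0.9, 0.3, -4.3]
width: 0.0234
```

```bash
python3 -c "
from h import *
chk();look('b7',(120,290,110,330),(120,300,130,370),5);chk()"
```

```text
t 19.4 w 0.0234 F [-0.9  0.3 -4.3] M [-0.39  0.12  0.03] z 0.2498
16.993291666666668
t 19.55 w 0.0235 F [ 1.  -0.5 -5.2] M [-0.33  0.06 -0.02] z 0.2496
16.49125
```

View pics/b7_sidec.png

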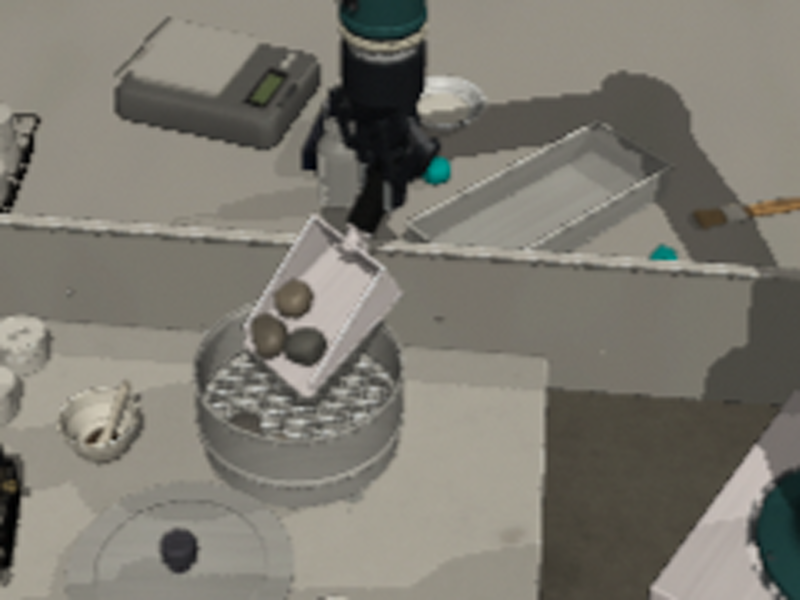

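Emit:
carry_out(
  steps=[
    [0, 0, 0, 0],
  ],
  claw=0.275,
)

```text
t: 19.73
position: [0.5002, 0.0963, 0.2498]
tcp_rot: [0.0, 0.786, 0.618, 0.0]
force: [0.6, -0.4, -5.0]
width: 0.0236
```

```bash
python3 -c "
from h import *
chk();look('b8',(120,290,110,330),(120,300,130,370),5);chk()"
```

```text
t 19.73 w 0.0236 F [ 0.6 -0.4 -5. ] M [-0.32  0.08 -0.03] z 0.2498
18.285708333333332
t 19.88 w 0.0237 F [ 0.8 -0.2 -4.4] M [-0.24  0.05  0.03] z 0.2499
17.957
```

View pics/b8_sidec.png

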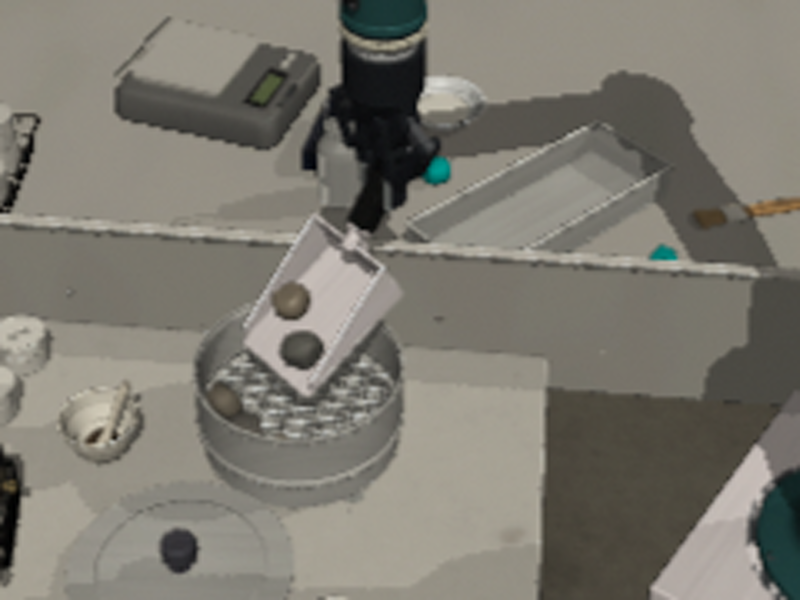

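Emit:
carry_out(
  steps=[
    [0, 0, 0, 0],
  ],
)

```text
t: 20.05
position: [0.5002, 0.0965, 0.2498]
tcp_rot: [0.0, 0.786, 0.618, 0.0]
force: [-0.1, -0.4, -3.8]
width: 0.0235
```

```bash
python3 -c "
from h import *
chk();look('b9',(120,290,110,330),(120,300,130,370),5);chk()"
```

```text
t 20.05 w 0.0235 F [-0.1 -0.4 -3.8] M [-0.22  0.11  0.01] z 0.2498
18.025916666666667
t 20.2 w 0.0237 F [ 0.3  0.7 -3.8] M [-0.28  0.02 -0.05] z 0.2498
18.010375
```

View pics/b9_sidec.png

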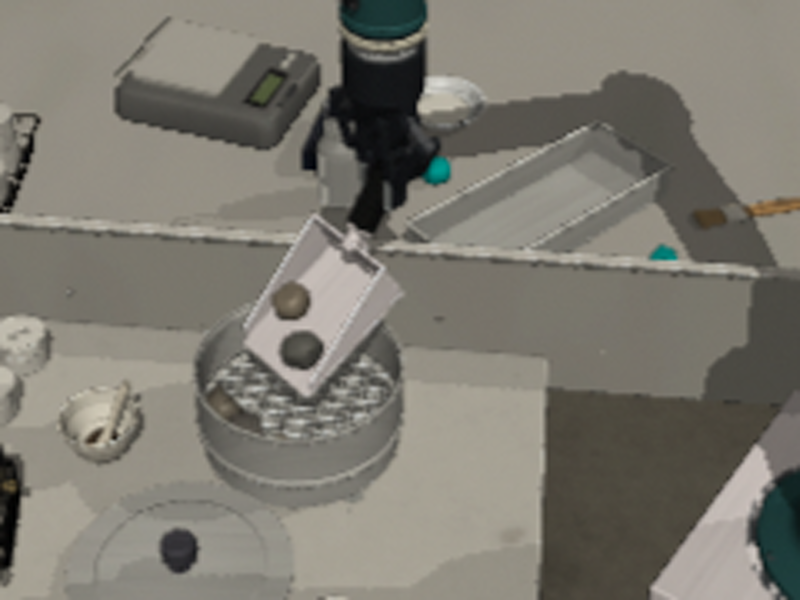

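Emit:
carry_out(
  steps=[
    [1.2, 0, 0, 0],
    [-1.2, 0, 0, 0],
    [1.2, 0, 0, 0],
    [-1.2, 0, 0, 0],
    [0, 0, 0, 0],
  ],
  claw=0.272,
)

```text
t: 20.88
position: [0.5002, 0.0956, 0.2498]
tcp_rot: [0.0, 0.786, 0.618, -0.0]
force: [1.0, -0.5, -2.2]
width: 0.0235
```

```bash
python3 -c "
from h import *
chk();look('b10',(120,290,110,330),(120,300,130,370),5);chk()"
```

```text
t 20.88 w 0.0235 F [ 1.  -0.5 -2.2] M [-0.15  0.08  0.07] z 0.2498
19.79525
t 21.02 w 0.0235 F [ 0.3  0.3 -2.1] M [-0.17  0.02 -0.03] z 0.2499
20.345125
```

View pics/b10_sidec.png

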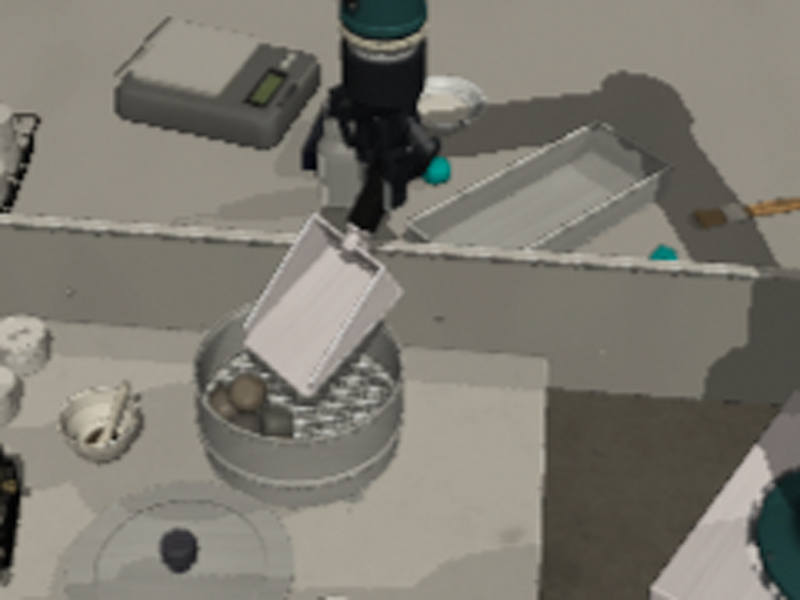

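Emit:
carry_out(
  steps=[
    [0, 0, 0, 0],
    [0, 0, 0, 0],
    [0, 0, -1, 0],
    [0, 0, -2, 0],
    [0, 0, -2.5, 0],
    [0, 0, -2.5, 0],
    [0, 0, -2, 0],
    [0, 0, 0, 0],
  ],
  claw=0,
  newtons=60,
)

```text
t: 22.08
position: [0.501, 0.097, 0.3517]
tcp_rot: [0.001, 0.786, 0.619, 0.002]
force: [-0.6, -0.6, -3.6]
width: 0.0234
```

```bash
python3 -c "
from h import *
chk();look('c1',(120,290,110,330),(100,300,130,370),5)
for c in('side','top'): find('scoop_bowl',c);find('scoop_grip',c);find('sieve_rim',c);find('stone_0_c',c,n=8)
plan([0.485,-0.335,0.34],76.4)
"
```

```text
t 22.07 w 0.0234 F [-0.6 -0.6 -3.6] M [-0.11  0.04 -0.02] z 0.3517
16.456875
scoop_bowl side 0.77 [0.5165 0.1664 0.2477] [226. 190.]
scoop_bowl side 0.23 [0.5258 0.2011 0.0074] [220. 250.]
scoop_grip side 0.92 [0.4964 0.0921 0.3697] [246. 148.]
sieve_rim side 0.73 [0.5241 0.1943 0.1027] [220. 228.]
stone_0_c side 0.53 [ 0.3515 -0.2488  0.0156] [329. 198.]
stone_0_c side 0.53 [ 0.669  -0.2382  0.0151] [259. 170.]
stone_0_c side 0.43 [0.5813 0.2513 0.0518] [196. 242.]
sieve_rim top 0.31 [0.5029 0.403  0.0477] [114. 214.]
stone_0_c top 0.58 [ 0.354  -0.2492  0.0142] [332. 266.]
stone_0_c top 0.51 [ 0.6671 -0.2396  0.0137] [326. 165.]
t 22.62 tcp [0.5001 0.0966 0.3495] yaw 76.42 tilt 0.03 w 0.0231 F [ 0.   0.4 -2.2]
delta tool cm (before turn) [-42.3    8.67   0.95] turn deg 0.02
 after turn [-42.3    8.68   0.95]
```

View pics/c1_sidec.png

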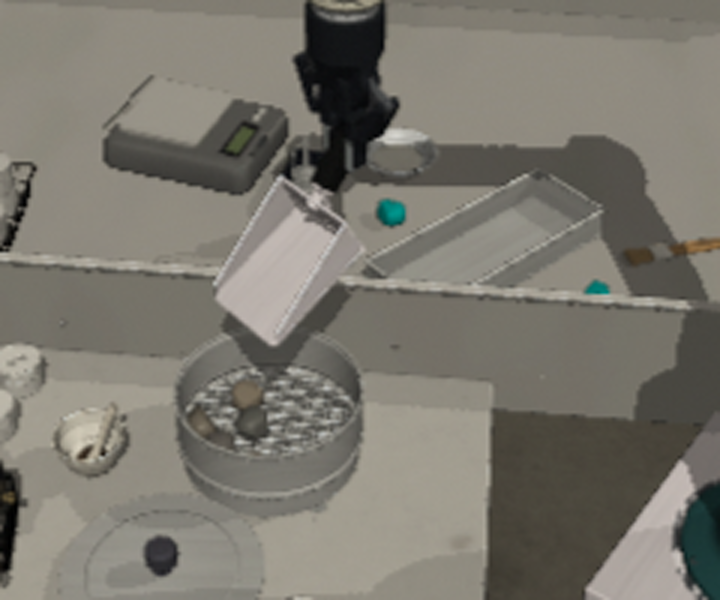

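Emit:
carry_out(
  steps=[
    [-2.5, 0.6, 0, 0],
    [-4.5, 1.1, 0, 0],
    [-5.5, 1.3, 0, 0],
    [-5.5, 1.3, 0, 0],
    [-5.5, 1.3, 0, 0],
    [-5.5, 1.3, 0, 0],
    [-5, 1.2, 0, 0],
    [-3.2, 0.8, 0, 0],
  ],
)

```text
t: 23.62
position: [0.4986, -0.2891, 0.3495]
tcp_rot: [0.0, 0.787, 0.617, -0.0]
force: [0.2, -0.0, -3.0]
width: 0.0235
```

Emit:
carry_out(
  steps=[
    [-1.4, 0.4, 3, 0],
    [0, 0, 5, 0],
    [0, 0, 5, 0],
    [0, 0, 2, 0],
    [0, 0, 0, 0],
    [0, 0, 0, 0],
  ],
)

```text
t: 24.38
position: [0.5008, -0.3009, 0.201]
tcp_rot: [0.001, 0.786, 0.618, 0.0]
force: [0.6, -0.2, -2.8]
width: 0.0231
```

```bash
python3 -c "
from h import *
plan([0.4997,-0.301,0.2],76.4)
look('c2',(160,260,240,420),(100,220,200,370),5);snap('wrist','c2w.png')
find('scoop_bowl','side');find('scoop_bowl','top')
"
```

```text
t 24.38 tcp [ 0.5008 -0.3009  0.201 ] yaw 76.41 tilt 0.12 w 0.0231 F [ 0.6 -0.2 -2.8]
delta tool cm (before turn) [-0.03 -0.1   0.1 ] turn deg 0.01
 after turn [-0.03 -0.1   0.1 ]
scoop_bowl side 0.91 [ 0.5203 -0.2303  0.099 ] [290. 167.]
scoop_bowl top 0.73 [ 0.5178 -0.23    0.1039] [330. 208.]
scoop_bowl top 0.19 [ 0.5148 -0.238  -0.0011] [326. 214.]
```

View pics/c2_sidec.png

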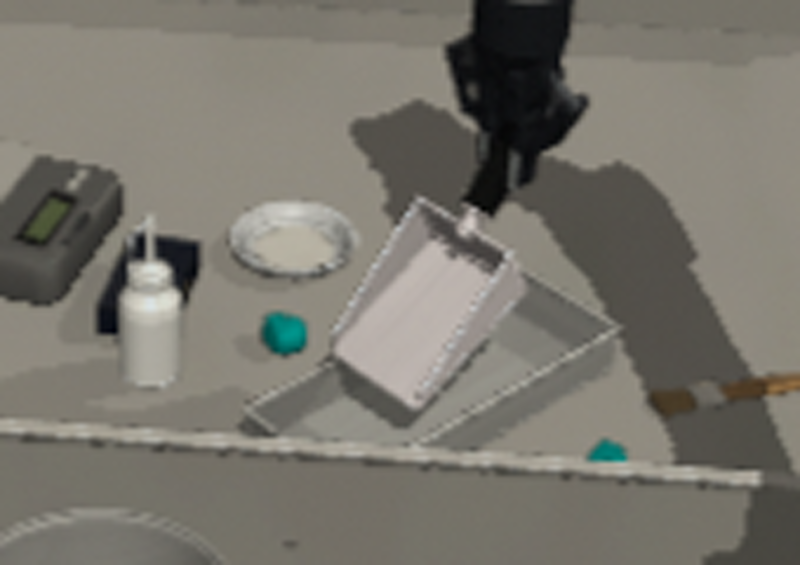

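View pics/c2w.png

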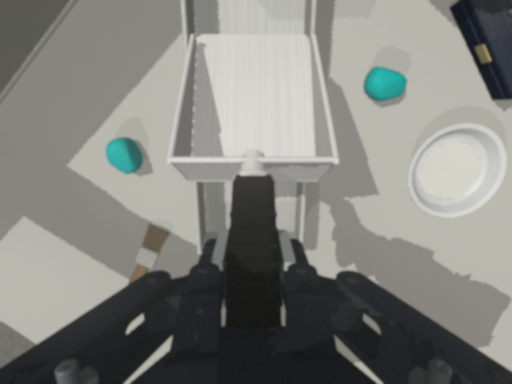

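View pics/c2_topc.png

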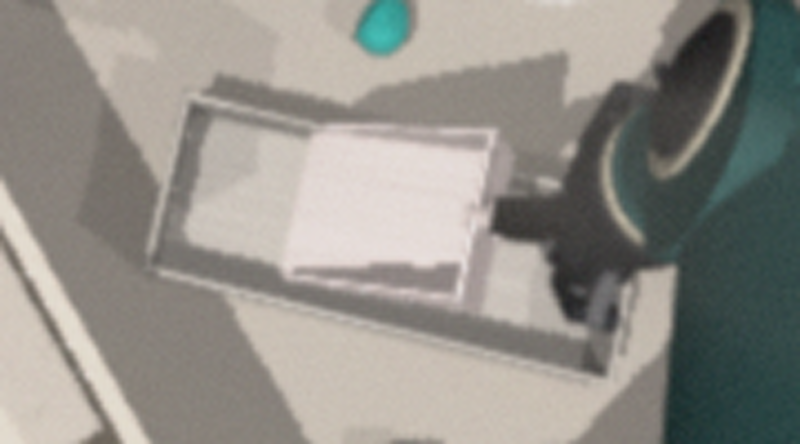

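Emit:
carry_out(
  steps=[
    [0, -0.15, 2.5, 0],
    [0, 0, 2, 0],
    [0, 0, 0.7, 0],
    [0, 0, 0, 0],
  ],
  newtons=20,
)

```text
t: 25.12
position: [0.4985, -0.3001, 0.1479]
tcp_rot: [-0.0, 0.786, 0.619, -0.0]
force: [0.1, -0.2, -2.0]
width: 0.0235
```

Emit:
carry_out(
  steps=[
    [0, 0, 0.4, 0],
    [0, 0, 0.4, 0],
    [0, 0, 0, 0],
  ],
)

```text
t: 25.5
position: [0.4983, -0.3001, 0.1396]
tcp_rot: [-0.0, 0.786, 0.618, -0.0]
force: [0.6, 0.2, -2.1]
width: 0.0231
```

Emit:
carry_out(
  steps=[
    [-0.2, 0, 0.4, 0],
    [-0.3, 0, 0.4, 0],
    [-0.4, 0, 0.4, 0],
    [0, 0, 0, 0],
  ],
)

```text
t: 26.0
position: [0.4965, -0.3107, 0.1291]
tcp_rot: [0.001, 0.786, 0.618, -0.0]
force: [-2.5, -2.1, 7.8]
width: 0.0232
```

```bash
python3 -c "
from h import *
plan([0.4997,-0.301,0.2],76.4)
look('c3',(160,260,240,420),(100,220,200,370),5);print(st()['moment'])
"
```

```text
t 26.0 tcp [ 0.4965 -0.3107  0.1291] yaw 76.32 tilt 0.13 w 0.0232 F [-2.5 -2.1  7.8]
delta tool cm (before turn) [ 1.01  0.09 -7.09] turn deg -0.08
 after turn [ 1.02  0.08 -7.09]
[0.28414023 0.54131922 0.21482918]
```

View pics/c3_sidec.png

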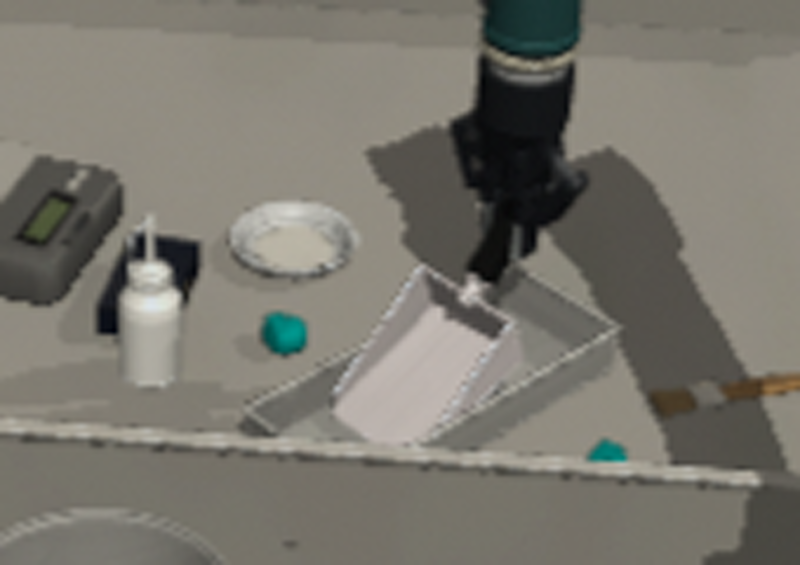

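View pics/c3_topc.png

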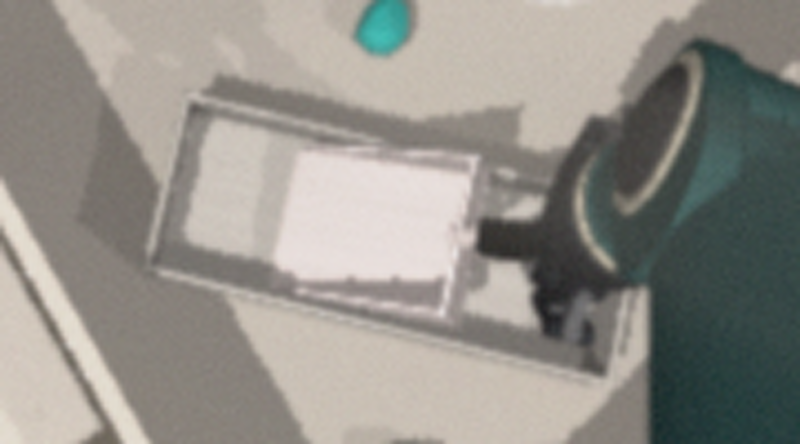

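Emit:
carry_out(
  steps=[
    [-0.8, 0, 0.8, 0],
    [-0.8, 0, 0.9, 0],
    [-0.8, 0, 1, 0],
    [0, 0, 0, 0],
  ],
)

```text
t: 26.6
position: [0.4907, -0.3336, 0.1007]
tcp_rot: [0.001, 0.786, 0.618, 0.0]
force: [-0.8, -2.8, 4.4]
width: 0.0234
```

```bash
python3 -c "
from h import *
plan([0.4997,-0.301,0.2],76.4)
look('c4',(160,260,240,420),(100,220,200,370),5);print(st()['moment'])
find('scoop_bowl','side');find('scoop_bowl','top')
"
```

```text
t 26.6 tcp [ 0.4907 -0.3336  0.1007] yaw 76.3 tilt 0.06 w 0.0234 F [-0.8 -2.8  4.4]
delta tool cm (before turn) [ 3.37  0.11 -9.94] turn deg -0.1
 after turn [ 3.38  0.11 -9.93]
[-0.29078944  0.07959261 -0.05940123]
scoop_bowl side 0.96 [ 0.5169 -0.2357  0.0219] [291. 182.]
scoop_bowl top 0.85 [ 0.5138 -0.2365  0.0225] [327. 213.]
```

View pics/c4_sidec.png

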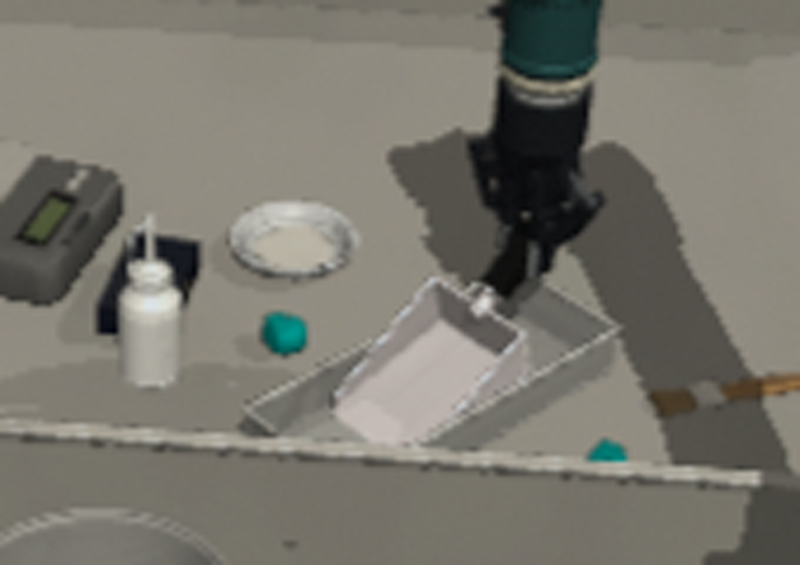

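View pics/c4_topc.png

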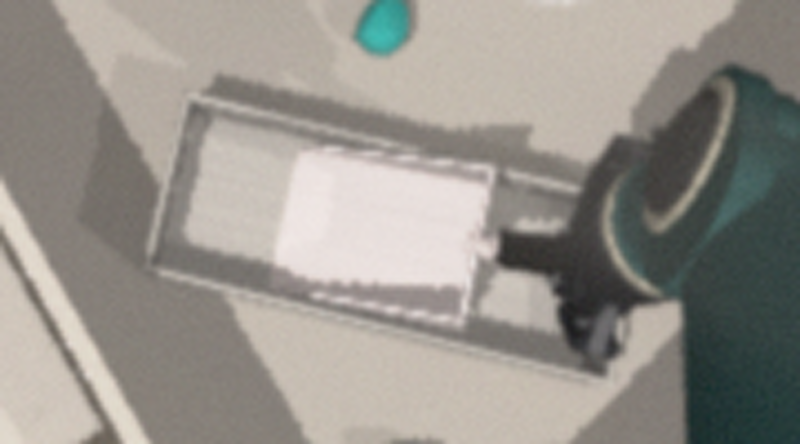

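Emit:
carry_out(
  steps=[
    [-0.7, 0, 1, 0],
    [-0.6, 0, 1.1, 0],
    [-0.5, 0, 1.1, 0],
    [-0.4, 0, 0.9, 0],
    [0, 0, 0.3, 0],
    [0, 0, 0, 0],
  ],
)

```text
t: 27.55
position: [0.4854, -0.3533, 0.0565]
tcp_rot: [-0.0, 0.786, 0.619, -0.0]
force: [-0.4, -2.1, 2.1]
width: 0.0233
```

```bash
python3 -c "
from h import *
plan([0.4997,-0.301,0.2],76.4)
look('c5',(160,260,240,420),(100,220,200,370),5);print(st()['moment'])
find('scoop_bowl','side');find('scoop_bowl','top');snap('wrist','c5w.png')
"
```

```text
t 27.55 tcp [ 0.4854 -0.3533  0.0565] yaw 76.42 tilt 0.03 w 0.0233 F [-0.4 -2.1  2.1]
delta tool cm (before turn) [  5.42   0.15 -14.35] turn deg 0.02
 after turn [  5.42   0.16 -14.35]
[-0.13443088 -0.03906746 -0.03112862]
scoop_bowl side 0.96 [ 0.5148 -0.2354  0.0075] [291. 185.]
scoop_bowl top 0.64 [ 0.5136 -0.2367  0.0085] [326. 214.]
```

View pics/c5_sidec.png

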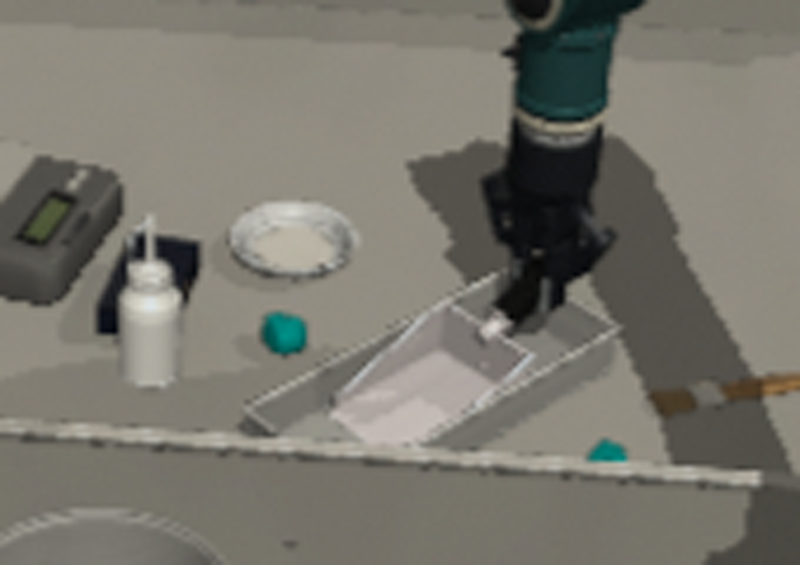

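View pics/c5w.png

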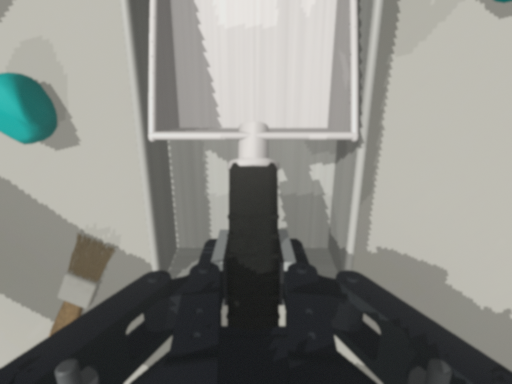

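Emit:
carry_out(
  steps=[
    [0, 0, 0.1, 0],
    [0, 0, 0, 0],
  ],
)

```text
t: 28.05
position: [0.4855, -0.3533, 0.0559]
tcp_rot: [-0.0, 0.786, 0.619, 0.0]
force: [-0.6, -1.9, 3.9]
width: 0.0231
```

Emit:
carry_out(
  steps=[
    [0, 0, 0, 0],
    [0, 0, 0, 0],
    [0, 0, 0, 0],
    [0, 0, -1.5, 0],
    [0, 0, -4, 0],
    [0, 0, -6, 0],
    [0, 0, -6, 0],
    [0, 0, -6, 0],
  ],
  claw=0.65,
)

```text
t: 29.05
position: [0.4853, -0.3533, 0.2941]
tcp_rot: [0.001, 0.786, 0.619, 0.0]
force: [0.6, -0.2, -1.2]
width: 0.0559
```

```bash
python3 -c "
from h import *
look('c6',(160,260,240,420),(100,220,200,370),5)
find('scoop_bowl','side');find('scoop_grip','side');find('scoop_bowl','top');find('scoop_grip','top')
find('lid_knob','top');find('lid_knob','side');find('sieve_rim','side');find('sieve_rim','top');find('sieve','side')
plan([0.504,0.406,0.33])
"
```

```text
scoop_bowl side 0.77 [ 0.5158 -0.2336  0.0028] [290. 186.]
scoop_grip side 0.71 [ 0.4838 -0.3563  0.0758] [314. 160.]
scoop_bowl top 0.76 [ 0.5139 -0.2359  0.0077] [326. 214.]
scoop_grip top 0.96 [ 0.4814 -0.3531  0.0799] [372. 222.]
lid_knob top 0.87 [0.4998 0.4051 0.0488] [113. 215.]
lid_knob side 0.8 [0.5058 0.4034 0.0465] [182. 283.]
lid_knob side 0.3 [0.5363 0.2121 0.0546] [215. 240.]
sieve_rim side 0.75 [0.5242 0.195  0.105 ] [220. 228.]
sieve_rim top 0.86 [0.5301 0.2039 0.1027] [177. 203.]
sieve side 0.74 [0.5282 0.203  0.0067] [219. 250.]
t 29.6 tcp [ 0.4851 -0.3534  0.2896] yaw 76.42 tilt 0.13 w 0.0557 F [-0.6  0.1 -0. ]
delta tool cm (before turn) [ 74.26 -16.01  -3.95] turn deg None
```

View pics/c6_sidec.png

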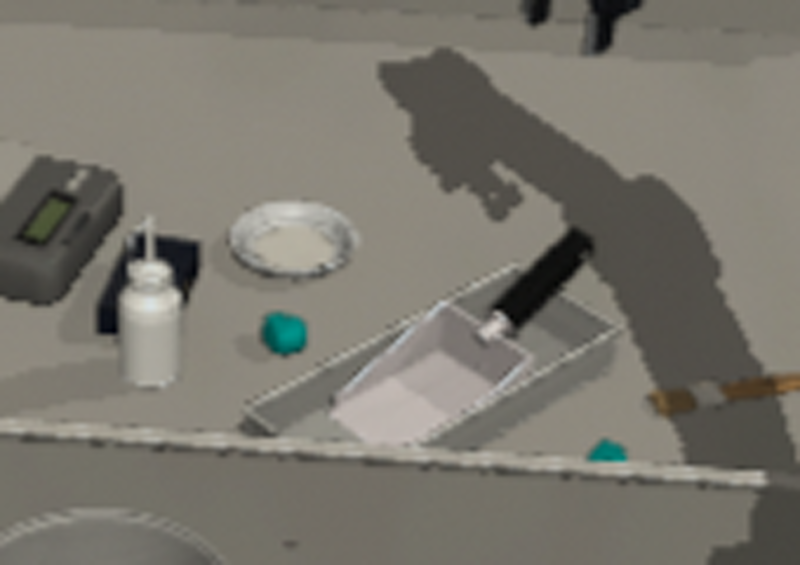

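View pics/c6_top.png

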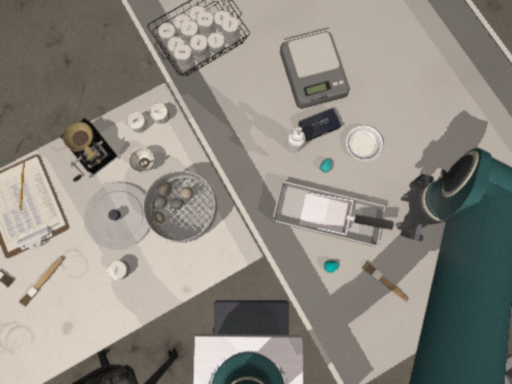

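Emit:
carry_out(
  steps=[
    [5.7, -1.23, 0, 0],
    [5.7, -1.23, 0, 0],
    [5.7, -1.23, 0, 0],
    [5.7, -1.23, 0, 0],
    [5.7, -1.23, 0, 0],
    [5.7, -1.23, 0, 0],
    [5.7, -1.23, 0, 0],
    [5.7, -1.23, 0, 0],
  ],
  claw=1,
)

```text
t: 30.6
position: [0.4967, 0.1145, 0.2905]
tcp_rot: [0.0, 0.786, 0.618, -0.0]
force: [-0.1, -0.4, -0.2]
width: 0.085
```

Emit:
carry_out(
  steps=[
    [5.7, -1.23, 0, 0],
    [5.7, -1.23, 0, 0],
    [5.7, -1.23, 0, 0],
    [5.7, -1.23, 2, 0],
    [5.7, -1.23, 4, 0],
    [0, 0, 4, 0],
    [0, 0, 0, 0],
    [0, 0, 0, 0],
  ],
)

```text
t: 31.6
position: [0.5048, 0.3973, 0.1965]
tcp_rot: [0.0, 0.786, 0.618, 0.001]
force: [-0.3, -0.3, 0.0]
width: 0.085
```

```bash
python3 -c "
from h import *
snap('wrist','d1.png');find('lid_knob','wrist');find('tin_a','wrist')
plan([0.504,0.4045,0.06])
snap('side','d1s.png')
"
```

```text
lid_knob wrist 0.97 [0.502  0.4014 0.0407] [248. 174.]
tin_a wrist 0.98 [0.3427 0.3892 0.01  ] [129. 207.]
t 31.75 tcp [0.5052 0.3974 0.1976] yaw 76.33 tilt 0.19 w 0.0852 F [0.2 0.2 0.6]
delta tool cm (before turn) [ 0.63 -0.32 13.76] turn deg None
```

View pics/d1.png

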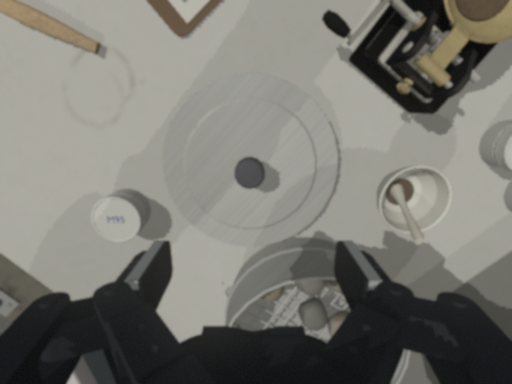

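View pics/d1s.png

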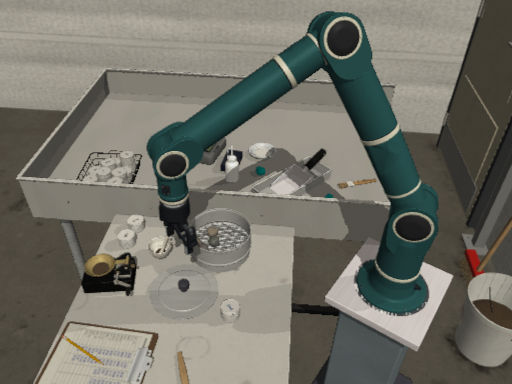

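```bash
python3 -c "
from h import *
print(unp((250,173),'wrist',0.0555))
im=snap('wrist','d2.png');g=im.astype(int).sum(2)[140:210,215:290]
m=(g<230).astype(np.uint8);n,l,s,c=cv2.connectedComponentsWithStats(m);k=1+np.argmax(s[1:,4]);print(s[k],c[k]+[215,140]);u=c[k]+[215,140]
p=unp(u,'wrist',0.05);print(p);plan([p[0],p[1],.06])
"
```

```text
[0.50474038 0.40566309 0.0555    ]
[ 26  18  23  28 146] [256.91780822 168.39041096]
[0.51252282 0.40755978 0.05      ]
t 31.85 tcp [0.5048 0.3974 0.1971] yaw 76.35 tilt 0.15 w 0.0855 F [0.1 0.  0.4]
delta tool cm (before turn) [ 1.15  0.48 13.71] turn deg None
```

Emit:
carry_out(
  steps=[
    [0.67, -0.25, 3, 0],
    [0, 0, 5, 0],
    [0, 0, 4, 0],
    [0, 0, 2, 0],
    [0, 0, 0, 0],
    [0, 0, 0, 0],
  ],
)

```text
t: 32.6
position: [0.5041, 0.4056, 0.0573]
tcp_rot: [-0.0, 0.786, 0.618, 0.002]
force: [-1.1, 0.3, 0.5]
width: 0.0858
```

```bash
python3 -c "
from h import *
snap('wrist','d3.png');find('lid_knob','wrist')
plan([0.504,0.4045,0.027]);p,r,y,s=pose();print(pr(p+[0,0,-.0],'wrist'), pr([p[0],p[1],.0555],'wrist'))
"
```

```text
lid_knob wrist 0.66 [0.5008 0.4036 0.0407] [248. 234.]
t 32.7 tcp [0.5041 0.4055 0.0574] yaw 76.41 tilt 0.19 w 0.0854 F [-0.2  0.  -0.4]
delta tool cm (before turn) [-0.11  0.01  3.04] turn deg None
[252.13150166 242.58720449] [252.13243052 241.06164385]
```

View pics/d3.png

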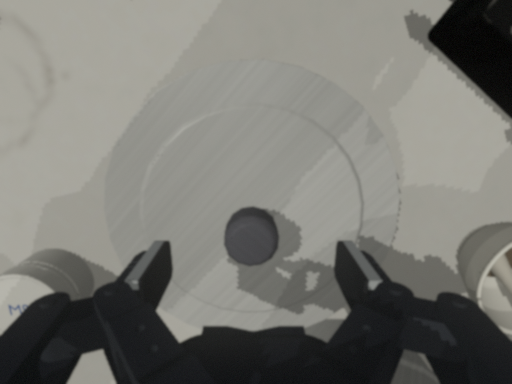

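Emit:
carry_out(
  steps=[
    [0.2, -0.05, 1.5, 0],
    [0, 0, 1, 0],
    [0, 0, 0.4, 0],
    [0, 0, 0, 0],
  ],
)

```text
t: 33.2
position: [0.5028, 0.4064, 0.0257]
tcp_rot: [-0.0, 0.786, 0.619, -0.001]
force: [0.5, -0.3, 0.4]
width: 0.0857
```

Emit:
carry_out(
  steps=[
    [0, 0, 0, 0],
    [0, 0, 0, 0],
    [0, 0, 0, 0],
    [0, 0, 0, 0],
    [0, 0, 0, 0],
  ],
  claw=0,
  newtons=60,
)

```text
t: 33.83
position: [0.5033, 0.4069, 0.0269]
tcp_rot: [-0.0, 0.786, 0.618, 0.0]
force: [-0.3, 0.1, 4.1]
width: 0.0317
```

```bash
python3 -c "
from h import *
snap('wrist','d4.png')
plan([0.504,0.4045,0.027]);print(st()['moment'])
"
```

```text
t 33.88 tcp [0.5033 0.4069 0.0269] yaw 76.42 tilt 0.04 w 0.0311 F [-0.2 -0.1  5.2]
delta tool cm (before turn) [-0.22  0.12 -0.01] turn deg None
[-0.07139976  0.15597845 -0.06468136]
```

View pics/d4.png

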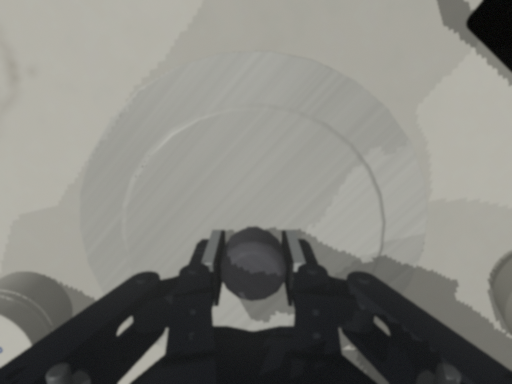

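```bash
cat > sv.py <<'E'
from h import *
from scipy.optimize import minimize
th=np.linspace(0,2*np.pi,180)
def sil(c,cam,R=.103):
    pts=[pr([c[0]+R*np.cos(t),c[1]+R*np.sin(t),z],cam) for z in(.103,.005) for t in th]
    h=cv2.convexHull(np.array(pts,np.float32));m=np.zeros((384*4,512*4),np.uint8)
    cv2.fillConvexPoly(m,np.round((h+.5)*4-.5).astype(np.int32),1);return m
for cam in('top','side'):
    im=snap(cam,'sv_'+cam+'.png')
    r=finder.masks_of('sieve',cam)[0];mk=np.array(r['mask']).astype(np.uint8);print(cam,r['p'],mk.sum())
    M=cv2.resize(mk,None,fx=4,fy=4,interpolation=cv2.INTER_NEAREST)
    f=lambda c:-( (sil(c,cam)&M).sum()/max(1,(sil(c,cam)|M).sum()))
    o=minimize(f,[.526,.201],method='Nelder-Mead',options=dict(initial_simplex=[[.526,.201],[.532,.201],[.526,.207]],xatol=1e-4,fatol=1e-5));print(o.x,o.fun)
    v=im[:,:,::-1].copy();v[...,2][mk>0]=255
    for z,col in((.103,(0,255,0)),(.005,(255,255,0))):
        q=np.array([pr([o.x[0]+.103*np.cos(t),o.x[1]+.103*np.sin(t),z],cam) for t in th]);
        cv2.polylines(v,[np.round(q*16).astype(np.int32)],True,col,1,cv2.LINE_AA,4)
    b=cv2.resize(v[150:290,100:300],None,fx=3.5,fy=3.5);cv2.imwrite(f'pics/svo_{cam}.png',b)
E
python3 sv.py
```

```text
top 0.76 3675Traceback (most recent call last):
  File "sv.py", line 13, in <module>
    o=minimize(f,[.526,.201],method='Nelder-Mead',options=dict(initial_simplex=[[.526,.201],[.532,.201],[.526,.207]],xatol=1e-4,fatol=1e-5));print(o.x,o.fun)
    res = _minimize_neldermead(fun, x0, args, callback, bounds=bounds,
                               **options)
    fxcc = func(xcc)
    fx = function(np.copy(x), *(wrapper_args + args))
  File "sv.py", line 12, in <lambda>
    f=lambda c:-( (sil(c,cam)&M).sum()/max(1,(sil(c,cam)|M).sum()))
                   ~~~^^^^^^^
  File "sv.py", line 5, in sil
    pts=[pr([c[0]+R*np.cos(t),c[1]+R*np.sin(t),z],cam) for z in(.103,.005) for t in th]
         ~~^^^^^^^^^^^^^^^^^^^^^^^^^^^^^^^^^^^^^^^^^^^
  File "h.py", line 11, in pr
    P=cams.camera_params(cam);E=np.array(P['extrinsics']);K=np.array(P['intrinsics'])
ValueError: time passes only in moves, steps and waits
```

```bash
python3 - <<'E'
s=open('sv.py').read()
s=s.replace("th=np","""PC={}
def pr(p,cam):
    if cam not in PC:
        P=cams.camera_params(cam);PC[cam]=(np.array(P['extrinsics']),np.array(P['intrinsics']))
    E,K=PC[cam];u=K@(E[:3,:3].T@(np.array(p)-E[:3,3]));return u[:2]/u[2]
th=np""",1)
open('sv.py','w').write(s)
E
python3 sv.py; python3 -c "from h import *;print(st()['t'])"
```

```text
top 0.93 3436
[0.52696175 0.20112027] -0.7870317333027839
side 0.81 2908
[0.52795248 0.19409862] -0.8244450748173888
34.175
```

```bash
python3 -c "
import cv2,numpy as np
a=cv2.imread('pics/svo_top.png');b=cv2.imread('pics/svo_side.png');o=np.hstack([a,b]);cv2.imwrite('pics/svo.png',cv2.resize(o,(800,int(o.shape[0]*800/o.shape[1]))))"
```

```text
(no output)
```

View pics/svo.png

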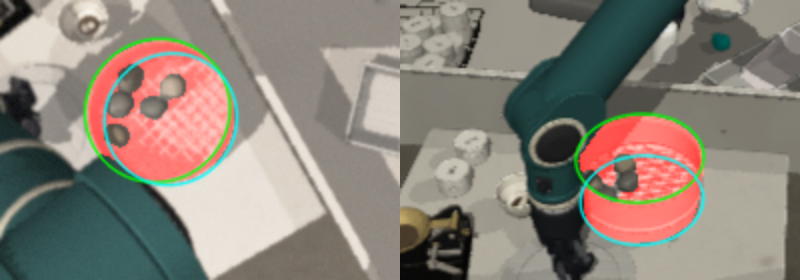

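```bash
cat > ov.py <<'E'
import sys;from sv0 import *
E
python3 - <<'E'
from h import *
PC={c:(np.array(cams.camera_params(c)['extrinsics']),np.array(cams.camera_params(c)['intrinsics'])) for c in('top','side')}
def pj(p,cam):
    E,K=PC[cam];u=K@(E[:3,:3].T@(np.array(p)-E[:3,3]));return u[:2]/u[2]
th=np.linspace(0,2*np.pi,180)
rows=[]
for c in((.527,.2015),(.525,.197)):
    r=[]
    for cam,bb in(('top',(150,255,135,230)),('side',(195,280,175,265))):
        f=8;im=cv2.imread(f'pics/c6_{cam}.png');v=cv2.resize(im[bb[0]:bb[1],bb[2]:bb[3]],None,fx=f,fy=f,interpolation=cv2.INTER_CUBIC)
        for z,col,R_ in((.103,(0,255,0),.103),(.103,(0,0,255),.0985),(.005,(255,255,0),.103)):
            q=(np.array([pj([c[0]+R_*np.cos(t),c[1]+R_*np.sin(t),z],cam) for t in th])-[bb[2]-.5,bb[0]-.5])*f
            cv2.polylines(v,[np.round(q*16).astype(np.int32)],True,col,1,cv2.LINE_AA,4)
        cv2.imwrite(f'pics/ov_{cam}_{c[0]}.png',cv2.resize(v,None,fx=.75,fy=.75))
E
```

```text
(no output)
```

View pics/ov_top_0.527.png

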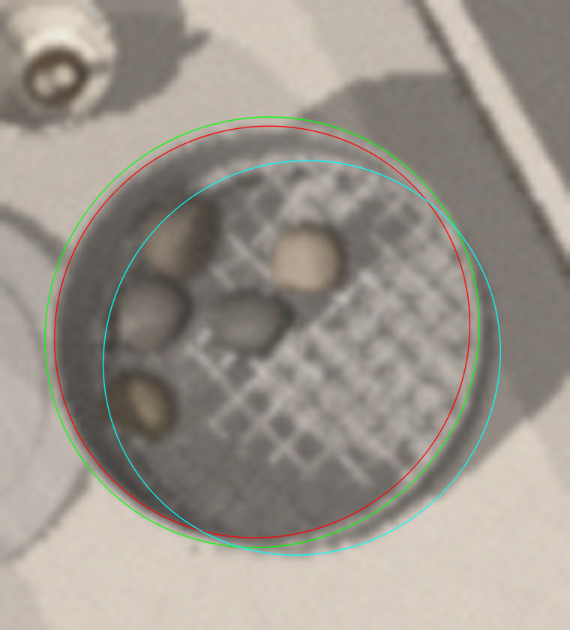

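View pics/ov_side_0.527.png

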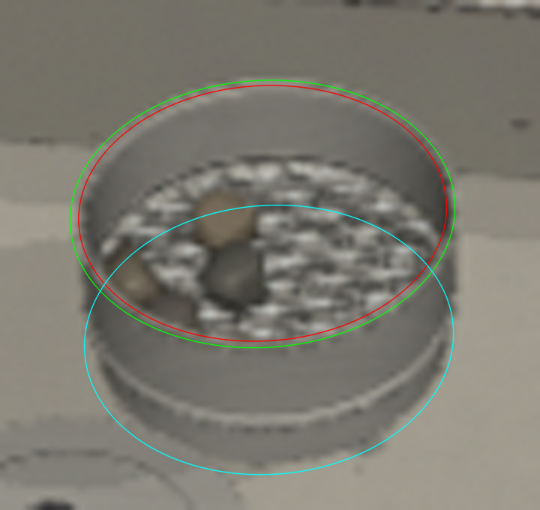

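View pics/ov_top_0.525.png

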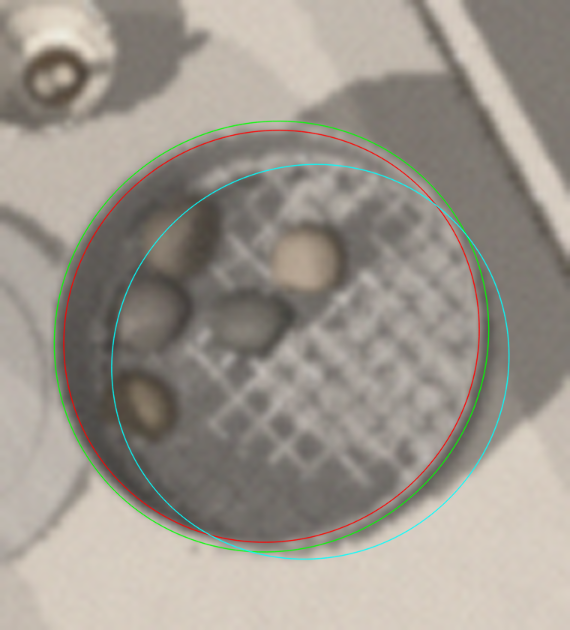

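View pics/ov_side_0.525.png

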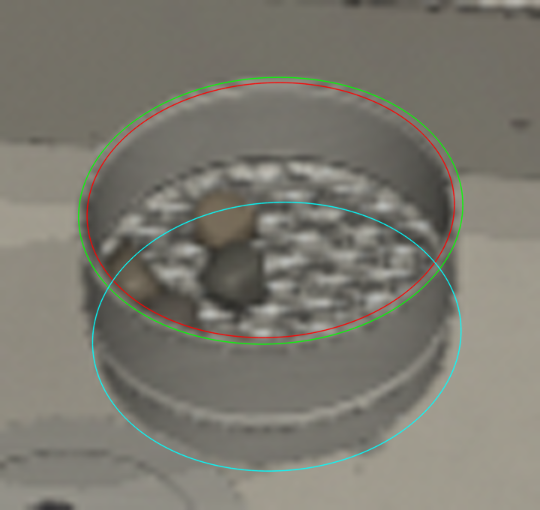

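```bash
python3 -c "
from h import *
p,r,y,s=pose()
print(pr([p[0],p[1],.0555],'wrist'),(r.T@(unp((254,262),'wrist',.0555)-p)).round(4))
im=cv2.imread('pics/d4.png');cv2.imwrite('pics/d4c.png',cv2.resize(im[210:320,190:320],None,fx=6,fy=6,interpolation=cv2.INTER_CUBIC))
"
```

```text
[251.99337046 270.84381764] [ 0.0047  0.001  -0.0286]
```

View pics/d4c.png

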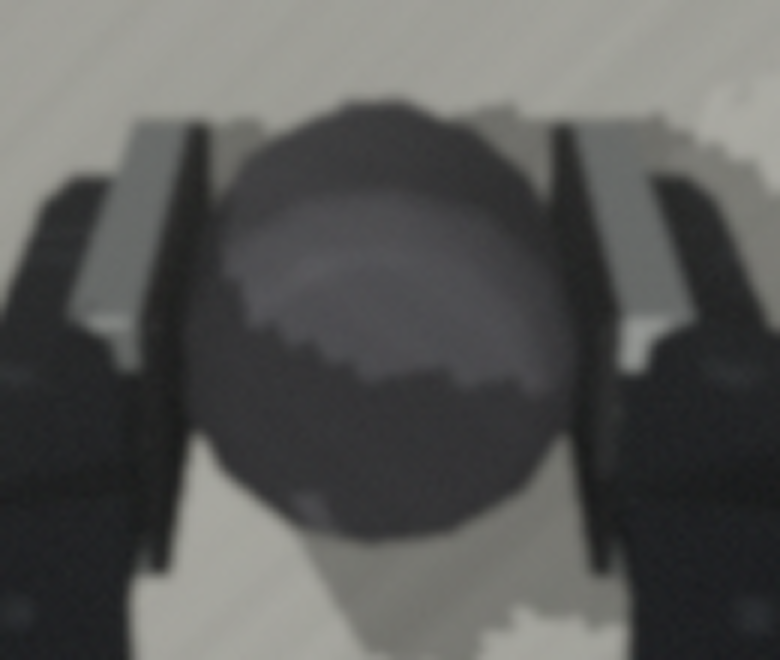

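Emit:
carry_out(
  steps=[
    [0, 0, 0, 0],
    [0.1, 0, -0.4, 0],
    [0.2, 0, -1, 0],
    [0, 0, -2.5, 0],
    [0, 0, -3.5, 0],
    [0, 0, -3.5, 0],
    [0, 0, -2.5, 0],
    [0, 0, 0, 0],
  ],
  newtons=100,
)

```text
t: 35.17
position: [0.5046, 0.4105, 0.1626]
tcp_rot: [-0.0, 0.786, 0.619, 0.002]
force: [0.2, -0.2, -3.6]
width: 0.03
```

```bash
python3 -c "
from h import *
plan([0.525,0.1985,0.16],76.4);print(st()['moment'])
snap('side','e1s.png')
"
```

```text
t 35.17 tcp [0.5046 0.4105 0.1626] yaw 76.42 tilt 0.24 w 0.03 F [ 0.2 -0.2 -3.6]
delta tool cm (before turn) [-20.13   6.96   0.22] turn deg 0.02
 after turn [-20.13   6.97   0.26]
[ 0.02365435 -0.03718464 -0.02690577]
```

View pics/e1s.png

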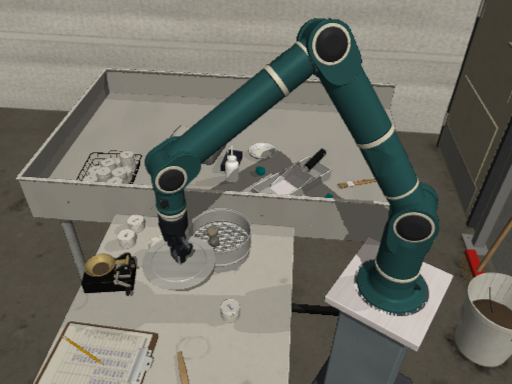

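Emit:
carry_out(
  steps=[
    [-2, 0.7, 0, 0],
    [-4, 1.4, 0, 0],
    [-4.5, 1.5, 0, 0],
    [-4.5, 1.5, 0, 0],
    [-3.3, 1.2, 0, 0],
    [-1.8, 0.6, 0, 0],
    [0, 0, 0, 0],
    [0, 0, 0, 0],
  ],
)

```text
t: 36.22
position: [0.5232, 0.1997, 0.1603]
tcp_rot: [-0.001, 0.785, 0.619, 0.0]
force: [-0.0, -0.0, -2.4]
width: 0.0305
```

```bash
python3 -c "
from h import *
plan([0.525,0.1985,0.16],76.4);print(st()['moment'])
look('e2',(140,270,100,280),(170,290,140,290),5);
"
```

```text
t 36.23 tcp [0.5232 0.1997 0.1603] yaw 76.52 tilt 0.08 w 0.0305 F [-0.  -0.  -2.4]
delta tool cm (before turn) [-0.07  0.2   0.03] turn deg 0.12
 after turn [-0.07  0.2   0.03]
[-0.00251265  0.0009858  -0.04130194]
```

View pics/e2_topc.png

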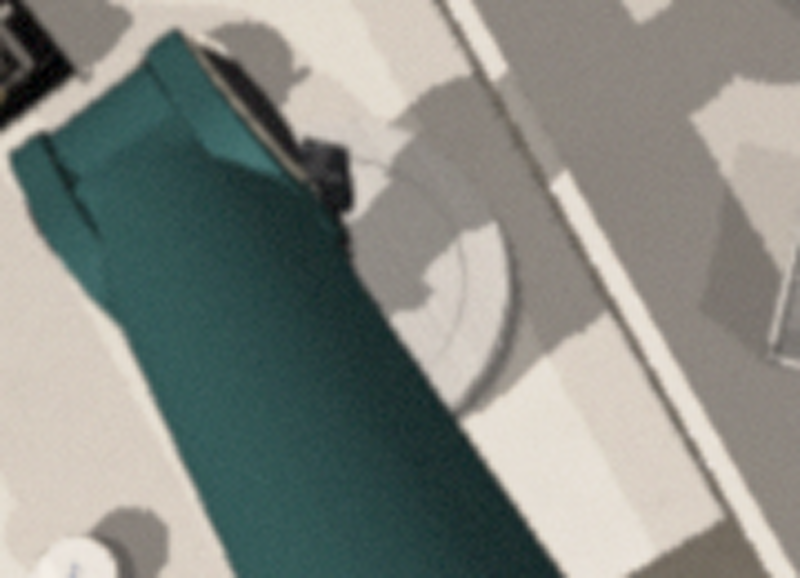

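View pics/e2_sidec.png

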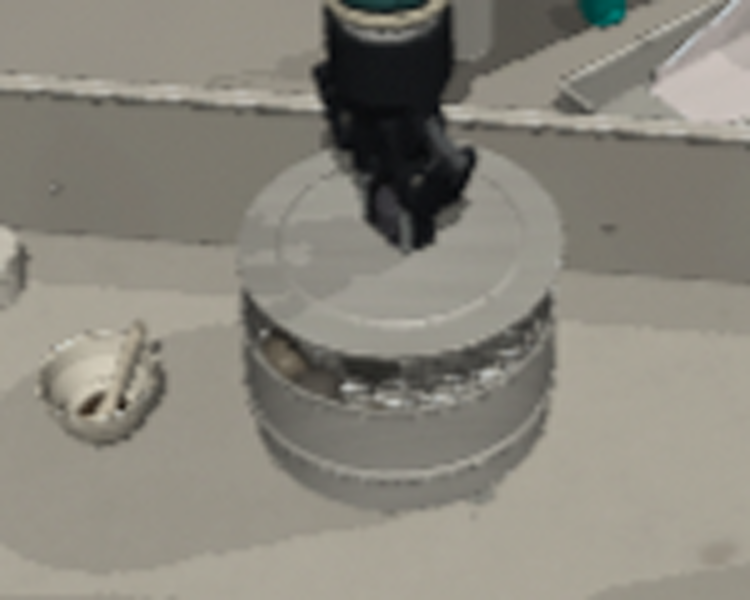

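Emit:
carry_out(
  steps=[
    [-0.07, 0.15, 1.4, 0],
    [0, 0, 1.4, 0],
    [0, 0, 0, 0],
    [0, 0, 0, 0],
  ],
)

```text
t: 36.83
position: [0.5249, 0.1972, 0.1322]
tcp_rot: [-0.0, 0.786, 0.619, -0.0]
force: [-0.5, -0.8, -1.8]
width: 0.0304
```

Run:
```python
from h import *
plan([0.525,0.1985,0.16],76.4)
look('e3',(140,270,100,280),(170,290,140,290),5)
P=cams.camera_params('side');E=np.array(P['extrinsics']);K=np.array(P['intrinsics'])
def pj(p):
    u=K@(E[:3,:3].T@(np.array(p)-E[:3,3]));return u[:2]/u[2]
p=pose()[0];im=cv2.imread('pics/e3_side.png');bb=(195,280,175,265);f=8
v=cv2.resize(im[bb[0]:bb[1],bb[2]:bb[3]],None,fx=f,fy=f,interpolation=cv2.INTER_CUBIC)
for c,z,col,R_ in(((.525,.1985),.103,(0,255,0),.103),(p,p[2]-.0219+.013,(0,0,255),.1035)):
    q=(np.array([pj([c[0]+R_*np.cos(t),c[1]+R_*np.sin(t),z]) for t in np.linspace(0,6.29,180)])-[bb[2]-.5,bb[0]-.5])*f
    cv2.polylines(v,[np.round(q*16).astype(np.int32)],True,col,1,cv2.LINE_AA,4)
cv2.imwrite('pics/e3o.png',v)
```

```text
t 36.83 tcp [0.5249 0.1972 0.1322] yaw 76.43 tilt 0.02 w 0.0304 F [-0.5 -0.8 -1.8]
delta tool cm (before turn) [ 0.13 -0.02 -2.78] turn deg 0.03
 after turn [ 0.13 -0.02 -2.78]
```

View pics/e3o.png

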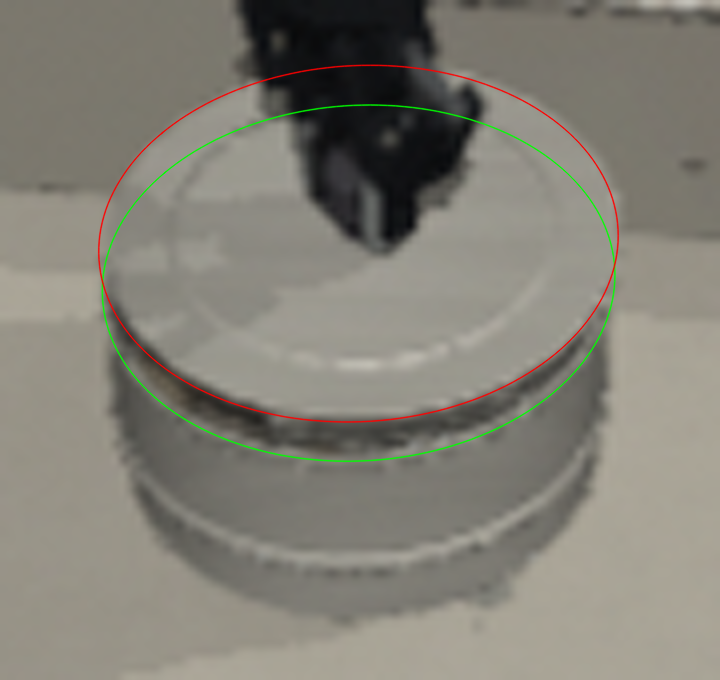

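Emit:
carry_out(
  steps=[
    [0.05, 0, 0.5, 0],
    [0, 0, 0.5, 0],
    [0, 0, 0, 0],
  ],
)

```text
t: 37.3
position: [0.5249, 0.1974, 0.122]
tcp_rot: [-0.0, 0.786, 0.619, -0.0]
force: [-1.1, 0.2, -2.6]
width: 0.0307
```

Emit:
carry_out(
  steps=[
    [0, 0, 0.4, 0],
    [0, 0, 0, 0],
  ],
)

```text
t: 37.55
position: [0.5254, 0.1983, 0.119]
tcp_rot: [-0.0, 0.786, 0.619, 0.001]
force: [0.2, 2.3, 3.0]
width: 0.0303
```

Emit:
carry_out(
  steps=[
    [0.12, 0, 0, 0],
    [0, 0, 0.2, 0],
    [0, 0, 0, 0],
  ],
)

```text
t: 37.92
position: [0.5258, 0.1993, 0.1177]
tcp_rot: [0.0, 0.786, 0.619, 0.001]
force: [-1.9, 2.7, 10.6]
width: 0.0306
```

Run:
```python
from h import *
plan([0.525,0.1985,0.115],76.4);print(st()['moment'])
look('e4',(140,270,100,280),(190,290,160,280),6)
```

```text
t 37.92 tcp [0.5258 0.1993 0.1177] yaw 76.43 tilt 0.09 w 0.0306 F [-1.9  2.7 10.6]
delta tool cm (before turn) [-0.1  -0.06  0.27] turn deg 0.03
 after turn [-0.1  -0.06  0.27]
[-0.08885551  0.41948195 -0.10337439]
```

View pics/e4_sidec.png

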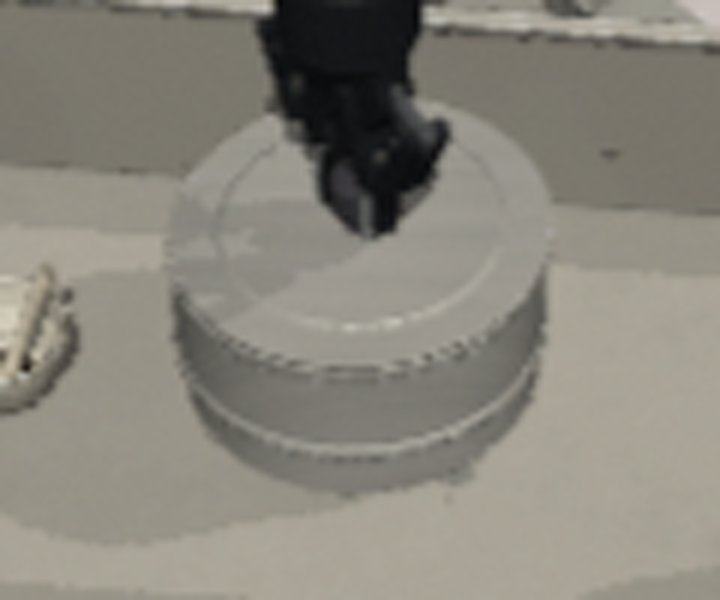

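Emit:
carry_out(
  steps=[
    [0.08, -0.1, 0, 0],
    [0, 0, 0.1, 0],
    [0, 0, 0, 0],
  ],
  newtons=30,
)

```text
t: 38.4
position: [0.5248, 0.1998, 0.1151]
tcp_rot: [-0.0, 0.786, 0.619, 0.0]
force: [2.1, 2.3, -1.5]
width: 0.0306
```

Run:
```python
from h import *
plan([0.525,0.1985,0.115],76.4);print(st()['moment'])
```

```text
t 38.4 tcp [0.5248 0.1998 0.1151] yaw 76.42 tilt 0.05 w 0.0306 F [ 2.1  2.3 -1.5]
delta tool cm (before turn) [-0.12  0.05  0.01] turn deg 0.02
 after turn [-0.12  0.05  0.01]
[ 0.57299886 -0.36033168  0.01878307]
```

Emit:
carry_out(
  steps=[
    [0, 0, 0.05, 0],
    [0, 0, 0, 0],
  ],
  newtons=20,
)

```text
t: 38.65
position: [0.5248, 0.1998, 0.1151]
tcp_rot: [-0.0, 0.786, 0.619, 0.0]
force: [1.7, 2.0, 1.9]
width: 0.0305
```

Emit:
carry_out(
  steps=[
    [0, 0, 0, 0],
    [0, 0, 0, 0],
    [0, 0, 0, 0],
    [0, 0, 0, 0],
  ],
  claw=0.8,
)

```text
t: 39.15
position: [0.5244, 0.1993, 0.1148]
tcp_rot: [0.0, 0.786, 0.618, -0.0]
force: [-0.6, -0.2, 1.1]
width: 0.0684
```

Run:
```python
from h import *
plan([0.525,0.1985,0.115],76.4)
look('e5',(140,270,100,280),(190,290,160,280),6);snap('wrist','e5w.png')
```

```text
t 39.15 tcp [0.5244 0.1993 0.1148] yaw 76.4 tilt 0.03 w 0.0684 F [-0.6 -0.2  1.1]
delta tool cm (before turn) [-0.07  0.07 -0.02] turn deg 0.0
 after turn [-0.07  0.07 -0.02]
```

View pics/e5_sidec.png

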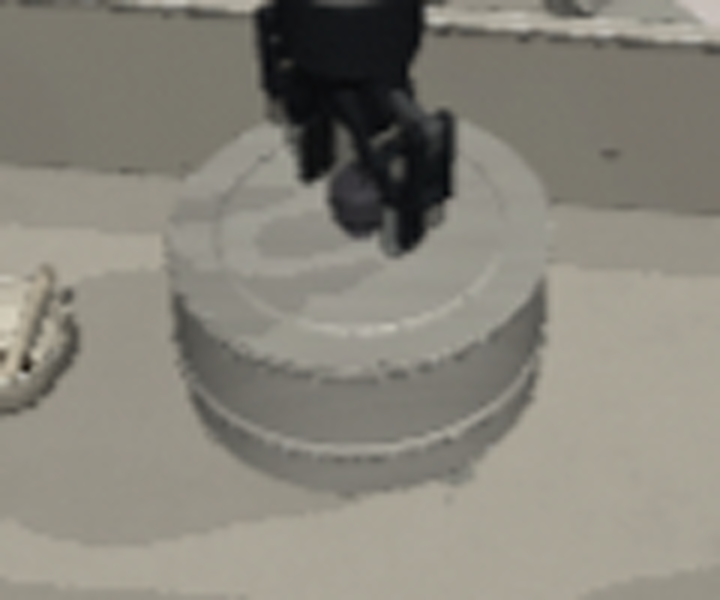

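View pics/e5w.png

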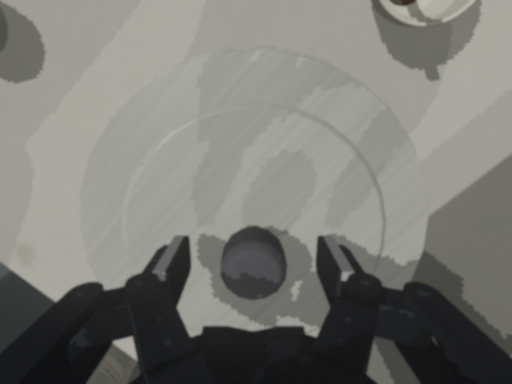

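Emit:
carry_out(
  steps=[
    [0, 0, -1, 0],
    [0, 0, -3, 0],
    [0, 0, -5, 0],
    [0, 0, -5, 0],
    [0, 0, -5, 0],
    [-5, 0, 0, 0],
    [-5, 0, 0, 0],
    [-5, 0, 0, 0],
  ],
)

```text
t: 40.3
position: [0.4888, 0.0525, 0.3058]
tcp_rot: [0.001, 0.786, 0.619, 0.0]
force: [0.8, -1.0, 0.3]
width: 0.068
```

Emit:
carry_out(
  steps=[
    [-5, 0, 0, 0],
    [-5, 0, 0, 0],
    [-5, 0, 0, 0],
    [-5, 0, 0, 0],
    [-5, 0, 0, 0],
    [-5, 0, 0, 0],
    [0, 0, 0, 0],
  ],
)

```text
t: 41.18
position: [0.4174, -0.2416, 0.3054]
tcp_rot: [0.0, 0.788, 0.616, -0.0]
force: [0.2, 0.4, 0.6]
width: 0.0686
```

Run:
```python
from h import *
plan([0.525,0.1985,0.115],76.4)
look('f1',(100,290,80,400),(120,330,100,380),5)
for c in('side','top'):
    for l in('lid_knob','sieve','scoop_bowl','scoop_grip','bottle_wash','mortar_b','tin_a'): find(l,c,n=2)
    find('stone_0_c',c,n=6)
P=cams.camera_params('side');E=np.array(P['extrinsics']);K=np.array(P['intrinsics'])
def pj(p):
    u=K@(E[:3,:3].T@(np.array(p)-E[:3,3]));return u[:2]/u[2]
im=cv2.imread('pics/f1_side.png');bb=(190,280,170,265);f=8
v=cv2.resize(im[bb[0]:bb[1],bb[2]:bb[3]],None,fx=f,fy=f,interpolation=cv2.INTER_CUBIC)
cv2.imwrite('pics/f1o_raw.png',v)
for c,z,col,R_ in(((.525,.199),.106,(0,0,255),.1035),((.525,.199),.130,(0,255,0),.0165)):
    q=(np.array([pj([c[0]+R_*np.cos(t),c[1]+R_*np.sin(t),z]) for t in np.linspace(0,6.29,180)])-[bb[2]-.5,bb[0]-.5])*f
    cv2.polylines(v,[np.round(q*16).astype(np.int32)],True,col,1,cv2.LINE_AA,4)
cv2.imwrite('pics/f1o.png',np.hstack([cv2.imread('pics/f1o_raw.png'),v])[:, :][::2,::2])
```

```text
t 41.17 tcp [ 0.4174 -0.2416  0.3054] yaw 76.01 tilt 0.07 w 0.0686 F [0.2 0.4 0.6]
delta tool cm (before turn) [45.32 -0.2  18.99] turn deg -0.39
 after turn [45.3   0.11 19.04]
lid_knob side 0.95 [0.5283 0.1992 0.1314] [218. 222.]
sieve side 0.62 [0.528  0.2018 0.0063] [219. 250.]
scoop_bowl side 0.58 [ 0.5162 -0.2338  0.0053] [290. 186.]
scoop_bowl side 0.58 [ 0.483  -0.3563  0.0772] [315. 159.]
scoop_grip side 0.8 [ 0.4826 -0.3565  0.0726] [315. 160.]
bottle_wash side 0.63 [ 7.383e-01 -1.387e-01  3.000e-04] [231. 178.]
mortar_b side 0.71 [0.6691 0.3294 0.0072] [162. 254.]
tin_a side 0.65 [0.3429 0.3885 0.0015] [229. 315.]
stone_0_c side 0.64 [ 0.6715 -0.2413  0.0151] [259. 169.]
stone_0_c side 0.35 [ 0.3508 -0.25    0.0149] [330. 198.]
lid_knob top 0.84 [0.525  0.1974 0.1369] [177. 203.]
scoop_bowl top 0.92 [ 0.512  -0.2337  0.0041] [325. 214.]
scoop_grip top 0.21 [ 7.362e-01 -1.378e-01  5.000e-04] [293. 145.]
bottle_wash top 0.61 [ 0.738  -0.1395  0.001 ] [294. 144.]
mortar_b top 0.77 [0.6682 0.3337 0.0065] [145. 164.]
tin_a top 0.79 [0.3415 0.385  0.0027] [122. 269.]
stone_0_c top 0.72 [ 0.6653 -0.2371  0.0139] [325. 166.]
stone_0_c top 0.47 [ 0.3562 -0.2462  0.0098] [331. 266.]
```

View pics/f1o.png

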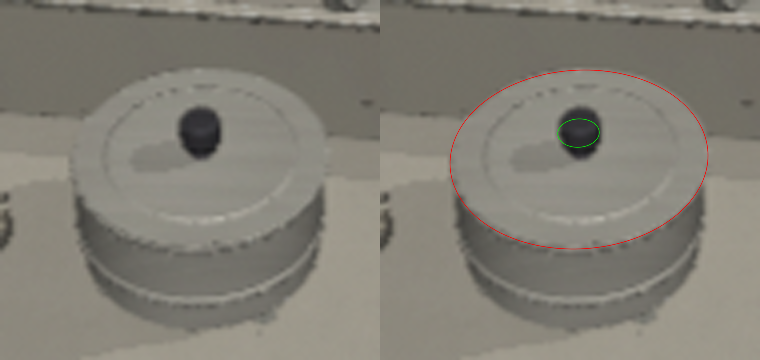

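View pics/f1_topc.png

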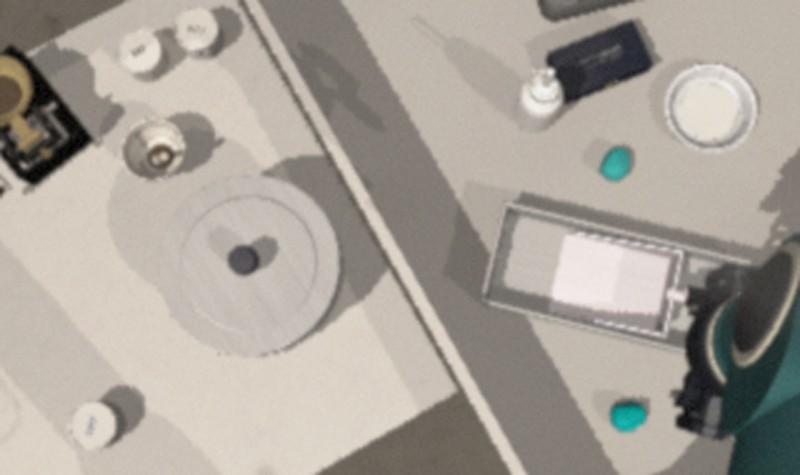

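View pics/f1_sidec.png

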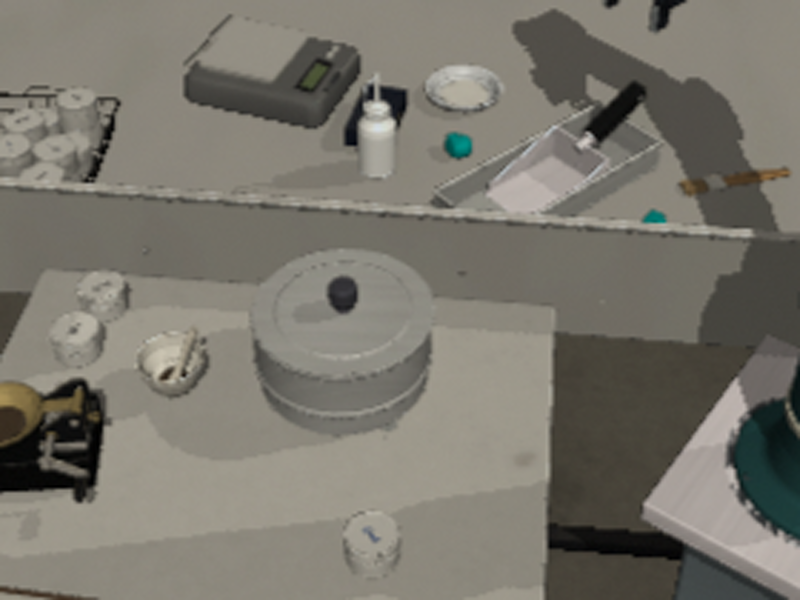

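```bash
python3 -c "
from h import *
print(ctrl.close_job())"
```

```text
the job is handed in; nothing more can be done
None
```

The job is done and handed in at about 42 s. All five stones are in the sieve, the empty scoop lies flat in the pan, and the lid is on the sieve, home and level as far as I could check.

- **Stones:** I gripped the scoop by its handle and pushed it under the five grey-brown stones against the pan's end wall. I carried it nose-up over the side wall, then eased the grip so it tipped with its lip about level with the sieve rim. The last two stones needed a small shake. The top view before lidding showed all five stones in the sieve.
- **Scoop:** I laid it back in the pan by rolling it down off its lip. The last views show it flat, with its bowl at about floor height.
- **Lid:** It caught slightly on the way down, peaking at about 11 N on the wrist, and dropped home after a nudge of about 1 mm. The hand then stood at 0.1151 m, against 0.1149 m expected for home. In the side view the lid's outline matches a level disc at rim height, with no gap under it. I did not press on it again as a further check.
- **Bystanders:** The sieve, wash bottle, mortar, near tin and both turquoise look-alikes read within about 5 mm of where they started, which is about the finders' own error.
- **Disagreements:** Estimates of the sieve's centre differed by up to 1 cm in y, so I set it by overlaying the rim on the pictures. The last two readings of the knob's height were 0.131 and 0.137 m, against about 0.1315 m expected, and I took the higher one as noise.

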